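# Clear broken motors from a kit tray and pack the gaps

## Robot

A 6-joint arm with a two-finger parallel gripper is mounted at the origin on the work surface. World frame = base frame: x ahead of the robot, y to its left, z up, the work surface at z = 0. Lengths are in m, angles in rad, forces in N, time in s.
With the tool pointing down it reaches from about 0.375 to 0.9 m from the base axis. Payload 3.1 kg.
Tool frame: the origin (TCP) lies between the finger pads; the fingertips stand 8 mm ahead of it and the grasp point (between the pads) lies 11 mm behind it; z points along the fingers, y is the line along which they close (so a half turn about z gives the same grasp; the last joint's range is limited). The gripper opens to 87 mm and grips with 3 to 60 N. Pads are 19 mm wide; open, the fingers measure 117 mm over their backs; the gripper's body (75 mm by 190 mm) begins 51 mm behind the grasp point.
Start: joints at [1.161, 0.527, 1.433, -0, 1.181, -0.178], TCP at [0.144, 0.608, 0.231] pointing down, gripper open.
Joint ranges: [-3.08, 3.08], [-0.75, 2.2], [0.22, 2.44], [-1.43, 4.57], [0, 2.65], [-2.85, 2.85]. Speed limits (rad/s): [2.79, 2.79, 3.14, 3.14, 3.14, 3.14].

## Interface

Orientations are given as a unit quaternion [x, y, z, w].
In Python, from rig import robot, vision, job gives the robot as it stands.
- The arm moves only by the shell command python3 -m handwheel 'ROWS' [OPENING] [FORCE]. ROWS is JSON, a list of rows, each a list of 4 numbers: the shift along the tool's x, y, z as a fraction of full scale, then the turn about the tool's z as a fraction of full scale. A call has 1 to 20 rows; each row is the pose to reach, as a shift and turn from the pose commanded when the call began, along the tool's axes at that moment, turning the shorter way round; what a row does not reach only later rows make up. Full scale, the value 1, is 300 mm for a shift and 2 pi rad for a turn. A row lasts 1/12 s, in which the tool goes at most 41.7 mm and 7.16 degrees, less where a joint would pass 70% of its speed; a pose out of reach is approached as far as the arm can. A call with a number of a shift or a turn outside -1 to 1 is refused whole. A call with a gripper value outside its range is refused whole. OPENING is the opening in per cent of the stroke, from 0 (shut) to 100 (fully open), set as the call begins (- or left out, the last holds). The fingers move at their own pace and stop on an object; FORCE is the grip in N (left out, the last holds). Time passes only in rows, so rows that repeat a pose let the fingers close. It gives the time, the measured TCP pose, the force, the opening and the grip force at its end, in the units of the state.
- robot.get_obs(): the state, without advancing time (a new reading comes with each control period).
- vision.camera(name): name is "side" or "top"; returns a dict with "frame" (400x640x3 uint8, red, green, blue), "K" (3x3 intrinsics, pixels), "cam_to_world" (4x4, takes a point from camera to world coordinates). Camera axes: x right, y down, z forward; pixel columns grow to the right and rows downward; lengths in m; the calibration is good to about 2 mm. A picture is of the moment at which its call begins. There is no depth.
- job.hand_in(): hands the job in; it is judged then, once.
Trained networks look in the newest picture that a camera, given by its name, has taken for a name from the list of things; names that differ only in an ending like _2 or _b are one class to them, and where a whole thing is asked for, a point or a joint stands for the part that bears it (a point fixed in the world has none). Each returns a list of dicts, best first, with "conf" (0 to 1); they miss things now and then, are a little off and sometimes report something else, mostly with a low value. They report only what shows in the picture. A call takes as long as a camera call. They do not tell look-alikes from the thing itself.
- vision.look_for(camera, label): "point" ([row, column] in pixels, amid what is visible of it).
- vision.outline_of(camera, label): "mask" (400x640 bool, what is visible of it) and "point" ([row, column] in pixels, amid what is visible of it).
The state is a dict: "time": time; "q": joint angles; "joint_velocities": joint speeds; "joint_torque": joint torques, N m; "position": TCP position; "tool_rot": TCP orientation; "ft_force": force on the tool from outside, world axes, zero at the start; "moment": the same for the moment, N m; "grip_width": finger opening in m; "grip_force": force on a finger pad.
Only numpy, scipy, OpenCV 4.12 (cv2) and the standard library are available. Lean on these libraries where they do the work, as an engineer would, in place of code of your own. Each camera call takes 0.05 s, during which the arm holds its last target. There are 200 camera calls.

## Task

Get the class's motor tray ready for transport: take every motor whose round drive hub has snapped off out of the row and drop it into the black crate, and leave the sound motors standing in the row. Fill every gap in the row with one of the four grey foam bricks, laid across the channel and down on its floor, and when the row is full, slide the aluminium end stop fully home against it so that nothing can shift. Do not disturb the phone, the wheel or the screwdriver.

Things in the scene. Friction and masses are not known exactly. Their poses are not given: they have to be found in the camera images.
- tray: Red fixed tray: a channel along its y, 58 mm wide inside (x), floor 4 mm thick, side walls 12 mm thick, tops 16 mm above the table (grip pieces by their ends above them). The row, without dividers, runs from the end wall's face (36 mm high) at y -0.145 to the stop's face at y 0.145 minus joint stop; it holds seven 38 mm pieces with slack, which can slide. Origin on the table under the row's middle.
- stop (a joint): Aluminium sliding end stop at the +y end of the tray; 0 = drawn back, grows as it slides to the tray's -y, towards the row; 0.022 m = fully home (hard stop). It slides against about 2 N of friction and stays where it is left.
- stop_mid (a point): Middle of the stop block, which is 54 mm across the channel (tray x), 30 mm along it (tray y) and 40 mm high, its top 44 mm above the table; it can be gripped across its 54 mm like the motors, or pushed from behind (the channel behind it is empty). Moves with the stop.
- crate: Black open plastic crate for rejects, fixed, 230 mm (its x) by 170 mm (its y), 90 mm high, walls and floor 5 mm, with a rim 8 mm wider all round at the top; origin on the table under its centre.
- good1: Sound gear motor standing in the tray row, long side across the channel: block 54 mm long (its x), 38 mm (its y), 42 mm high (its z), white plastic with a grey band, about 90 g; origin at the centre of this block. On its top it has a grey round drive hub, 24 mm in diameter and 14 mm high.
- good2: Sound gear motor standing in the tray row, long side across the channel: block 54 mm long (its x), 38 mm (its y), 42 mm high (its z), white plastic with a grey band, about 90 g; origin at the centre of this block. On its top it has a grey round drive hub, 24 mm in diameter and 14 mm high.
- good3: Sound gear motor standing in the tray row, long side across the channel: block 54 mm long (its x), 38 mm (its y), 42 mm high (its z), white plastic with a grey band, about 90 g; origin at the centre of this block. On its top it has a grey round drive hub, 24 mm in diameter and 14 mm high.
- bad1: Broken gear motor standing in the tray row, long side across the channel: block 54 mm long (its x), 38 mm (its y), 42 mm high (its z), white plastic with a grey band, about 90 g; origin at the centre of this block. Its drive hub has snapped off: flat top with only a small black spot. May be absent; its place in the row is then already empty.
- bad2: Broken gear motor standing in the tray row, long side across the channel: block 54 mm long (its x), 38 mm (its y), 42 mm high (its z), white plastic with a grey band, about 90 g; origin at the centre of this block. Its drive hub has snapped off: flat top with only a small black spot. May be absent; its place in the row is then already empty.
- bad3: Broken gear motor standing in the tray row, long side across the channel: block 54 mm long (its x), 38 mm (its y), 42 mm high (its z), white plastic with a grey band, about 90 g; origin at the centre of this block. Its drive hub has snapped off: flat top with only a small black spot. May be absent; its place in the row is then already empty.
- bad4: Broken gear motor standing in the tray row, long side across the channel: block 54 mm long (its x), 38 mm (its y), 42 mm high (its z), white plastic with a grey band, about 90 g; origin at the centre of this block. Its drive hub has snapped off: flat top with only a small black spot. May be absent; its place in the row is then already empty.
- filler1: Firm grey foam filler brick lying on the table, 54 mm long (its x), 38 by 38 mm in section (y, z), about 25 g; origin at its centre. Laid across the tray's channel it takes one place in the row.
- filler2: Firm grey foam filler brick lying on the table, 54 mm long (its x), 38 by 38 mm in section (y, z), about 25 g; origin at its centre. Laid across the tray's channel it takes one place in the row.
- filler3: Firm grey foam filler brick lying on the table, 54 mm long (its x), 38 by 38 mm in section (y, z), about 25 g; origin at its centre. Laid across the tray's channel it takes one place in the row.
- filler4: Firm grey foam filler brick lying on the table, 54 mm long (its x), 38 by 38 mm in section (y, z), about 25 g; origin at its centre. Laid across the tray's channel it takes one place in the row.
- phone: Black phone lying on the table, 72 x 148 x 10 mm; origin under its centre. Leave it alone.
- wheel: Black rubber-tyred toy wheel lying flat, 64 mm in diameter, 26 mm high; origin under its centre. Leave it alone.
- screwdriver: Screwdriver lying on the table beyond the bricks, about 200 mm long, along its x axis. Leave it alone.
Mind the look-alikes: they are no part of the job. What is shaped like the filler2 but turquoise is not meant.

How it is judged:
On the way, in this order (a step that is already met when the one before it is completed fails the run):
1. all broken motors are in the crate, and the sound motors and the four foam bricks fill the row (x of bad1 in the frame of crate between -0.112 and 0.112 m and y of bad1 in the frame of crate between -0.082 and 0.082 m and z of bad1 in the frame of crate between 0.005 and 0.085 m and x of bad2 in the frame of crate between -0.112 and 0.112 m and y of bad2 in the frame of crate between -0.082 and 0.082 m and z of bad2 in the frame of crate between 0.005 and 0.085 m and x of bad3 in the frame of crate between -0.112 and 0.112 m and y of bad3 in the frame of crate between -0.082 and 0.082 m and z of bad3 in the frame of crate between 0.005 and 0.085 m and x of bad4 in the frame of crate between -0.112 and 0.112 m and y of bad4 in the frame of crate between -0.082 and 0.082 m and z of bad4 in the frame of crate between 0.005 and 0.085 m and x of good1 in the frame of tray between -0.01 and 0.01 m and y of good1 in the frame of tray between -0.145 and 0.145 m and z of good1 in the frame of tray between 0.005 and 0.03 m and x of good2 in the frame of tray between -0.01 and 0.01 m and y of good2 in the frame of tray between -0.145 and 0.145 m and z of good2 in the frame of tray between 0.005 and 0.03 m and x of good3 in the frame of tray between -0.01 and 0.01 m and y of good3 in the frame of tray between -0.145 and 0.145 m and z of good3 in the frame of tray between 0.005 and 0.03 m and x of filler1 in the frame of tray between -0.01 and 0.01 m and y of filler1 in the frame of tray between -0.145 and 0.145 m and z of filler1 in the frame of tray between 0.005 and 0.036 m and (z of filler1 in the frame of tray below 0.028 m or angle between the x axis of filler1 and the z axis of tray, either way round below 0.15 rad) and x of filler2 in the frame of tray between -0.01 and 0.01 m and y of filler2 in the frame of tray between -0.145 and 0.145 m and z of filler2 in the frame of tray between 0.005 and 0.036 m and (z of filler2 in the frame of tray below 0.028 m or angle between the x axis of filler2 and the z axis of tray, either way round below 0.15 rad) and x of filler3 in the frame of tray between -0.01 and 0.01 m and y of filler3 in the frame of tray between -0.145 and 0.145 m and z of filler3 in the frame of tray between 0.005 and 0.036 m and (z of filler3 in the frame of tray below 0.028 m or angle between the x axis of filler3 and the z axis of tray, either way round below 0.15 rad) and x of filler4 in the frame of tray between -0.01 and 0.01 m and y of filler4 in the frame of tray between -0.145 and 0.145 m and z of filler4 in the frame of tray between 0.005 and 0.036 m and (z of filler4 in the frame of tray below 0.028 m or angle between the x axis of filler4 and the z axis of tray, either way round below 0.15 rad)), for 0.2 s.
2. then the stop is slid home (value of joint stop above 0.018 m), for 0.2 s.
At the end, for the whole second after the job is handed in: Broken motors in the crate, centres under 85 mm high; sound motors and all four bricks in the channel before the stop, within 10 mm of its centre line, on its floor (centres: motor under 30 mm, lying brick 28, standing brick 36); stop past 0.018; all at rest (all of step 1 and value of joint stop above 0.018 m and linear speed of each of good1, good2, good3, bad1, bad2, bad3, bad4, filler1, filler2, filler3, filler4 below 0.03 m/s); the robot touches nothing.
It fails at once if a sound motor is lifted out of the tray (height (world z) of any of good1, good2, good3 above 0.07 m).
It fails at once if phone, wheel or screwdriver moved by more than 40 mm (distance of any of phone, wheel, screwdriver from where it was at the start of the episode above 0.04 m).
Of bad1, bad2, bad3, bad4 only 2 to 4 are there at a start; the rules pass over those that are not, and their reading is None.
At some moment in a run one of filler1, filler2, filler3, filler4 may be knocked a few centimetres aside while the robot is not near it.
Once in a run the grip may slacken for a moment while it holds something.
It also fails if it takes over 192 s, if anything falls off the work surface, if the arm or the gripper's body presses on something with over 40 N, if the wrist force passes 120 N, or if a joint passes its speed limit or range.

## Working session

There is one attempt and no reset: what is moved stays moved. The work goes in short steps, Python scripts to look and compute and a shell command to move; the robot and the scene stay as the last step left them, time stands still between calls to the robot, and variables do not carry over. Pictures are saved under pics/ and viewed, at most 14 in all, crops included, and the job is handed in when it is done.

```bash
ls; mkdir -p pics; cat > h.py <<'E'
import numpy as np, cv2, json
from rig import robot, vision, job
def cam(n, save=None):
    c=vision.camera(n)
    if save: cv2.imwrite('pics/'+save, cv2.cvtColor(c['frame'],cv2.COLOR_RGB2BGR))
    return c
def ray(c,p,z):
    "pixel [row,col] -> world at height z"
    K,T=np.array(c['K']),np.array(c['cam_to_world'])
    d=T[:3,:3]@np.linalg.solve(K,[p[1],p[0],1.]); o=T[:3,3]
    return o+d*(z-o[2])/d[2]
def proj(c,P):
    K,T=np.array(c['K']),np.array(c['cam_to_world'])
    x=K@(T[:3,:3].T@(np.array(P)-T[:3,3])); return x[1]/x[2],x[0]/x[2]
E
python3 - <<'E'
from h import *
t=cam('top','top0.png'); 
for l,z in [('good1',.035),('bad1',.046),('filler1',.038),('tray',.016),('stop_mid',.044),('crate',.09),('phone',.01),('wheel',.026),('screwdriver',.01)]:
    for r in vision.look_for('top',l): print(l,round(r['conf'],2),np.round(r['point']),np.round(ray(t,r['point'],z),3))
s=cam('side','side0.png')
print(np.round(t['cam_to_world'],3),np.round(s['cam_to_world'],3))
o=robot.get_obs(); print(o)
E
```

```text
pics
good1 0.68 [256. 310.] [0.465 0.051 0.035]
good1 0.59 [251. 325.] [0.479 0.009 0.035]
good1 0.5 [257. 279.] [0.462 0.14  0.035]
bad1 0.64 [252. 354.] [ 0.475 -0.073  0.046]
bad1 0.59 [249. 366.] [ 0.484 -0.108  0.046]
bad1 0.53 [252. 342.] [ 0.475 -0.039  0.046]
filler1 0.77 [257. 208.] [0.463 0.337 0.038]
filler1 0.75 [218. 228.] [0.574 0.287 0.038]
filler1 0.68 [178. 349.] [ 0.69  -0.062  0.038]
filler1 0.54 [188. 306.] [0.663 0.062 0.038]
filler1 0.53 [232. 158.] [0.534 0.483 0.038]
filler1 0.51 [225. 195.] [0.554 0.379 0.038]
tray 0.92 [253. 293.] [0.474 0.1   0.016]
tray 0.66 [248. 327.] [0.487 0.002 0.016]
tray 0.41 [251. 314.] [0.48  0.041 0.016]
stop_mid 0.62 [250. 269.] [0.481 0.167 0.044]
stop_mid 0.2 [178. 351.] [ 0.689 -0.069  0.044]
crate 0.81 [253. 466.] [ 0.469 -0.373  0.09 ]
phone 0.86 [167. 408.] [ 0.732 -0.247  0.01 ]
wheel 0.65 [165. 250.] [0.734 0.228 0.026]
screwdriver 0.83 [138. 317.] [0.825 0.03  0.01 ]
[[-5.000e-03 -9.860e-01  1.690e-01  4.440e-01]
 [-1.000e+00  1.000e-03 -2.400e-02  5.500e-02]
 [ 2.300e-02 -1.690e-01 -9.850e-01  1.108e+00]
 [ 0.000e+00  
[... 186 characters left out ...]
 1.16050471e+00,  5.27498692e-01,  1.43268696e+00,  6.25003824e-06,
        1.18139537e+00, -1.78508168e-01]), 'joint_velocities': array([-1.04882479e-03,  1.63694262e-04, -3.04241406e-04, -5.28814014e-04,
       -7.57286954e-05, -9.75303315e-04]), 'joint_torque': array([-5.91086628e-04, -4.39676607e+01, -1.76845980e+01,  6.35209680e-02,
        5.09985269e-02, -2.65867652e-05]), 'position': array([0.14354001, 0.60827952, 0.23055336]), 'tool_rot': array([ 1.15633656e-01,  9.93291930e-01,  6.40450678e-06, -1.07913727e-06]), 'ft_force': array([-0.20973346, -0.7353978 , -0.33979818]), 'moment': array([-0.00626692,  0.00128977, -0.07616158]), 'grip_force': 0.0, 'grip_width': 0.08713729545033941}
```

View pics/top0.png

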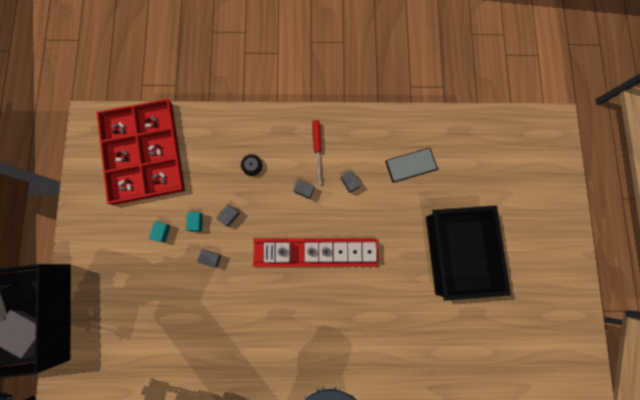

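View pics/side0.png

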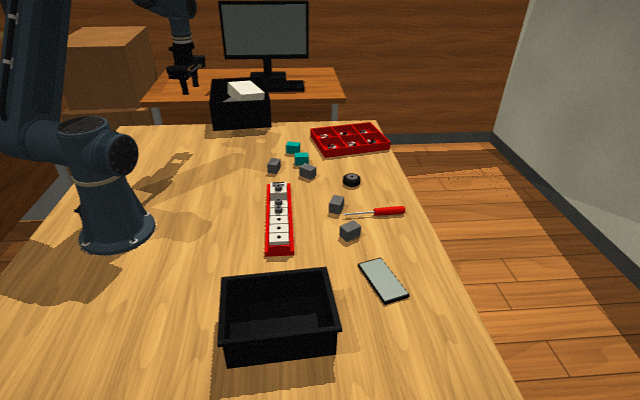

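The top view shows the row from left to right: stop at col 269, sound motor at 283, gap at 297, sound motors at 312 and 326, and broken motors (flat top with a dot) at 340, 354 and 369, all near row 252. The crate is at (253,466).

Grey bricks are at [row, col] (257,208), (218,228), (188,306) and (178,349). Possible confusions:
- The turquoise blocks at (232,158) and (225,195) are look-alikes, not bricks.
- The red parts tray at the top left and the black box at the left are not part of the job.

Next I fit the poses and check my choice in one crop.

```bash
cat >> h.py <<'E'
from scipy.optimize import minimize
S=4
def hull(c,x,y,yaw,dims,zc):
    C,s_=np.cos(yaw),np.sin(yaw); P=[]
    for a in(-.5,.5):
        for b in(-.5,.5):
            for e in(-.5,.5):
                u,v,w=a*dims[0],b*dims[1],e*dims[2]
                r,q=proj(c,[x+C*u-s_*v,y+s_*u+C*v,zc+w]); P.append([q,r])
    return cv2.convexHull(np.float32(P))
def fit(cams,masks,x0,y0,dims,zc,yaws=np.arange(0,np.pi,np.pi/8)):
    "box pose whose silhouettes match the masks"
    ref=[]
    for c,m in zip(cams,masks):
        r,q=np.nonzero(m); a,b=max(r.min()-12,0),max(q.min()-12,0)
        sub=cv2.resize(m[a:r.max()+13,b:q.max()+13].astype(np.uint8),None,fx=S,fy=S,interpolation=cv2.INTER_LINEAR)
        ref.append((sub,a,b))
    def cost(p):
        e=0
        for c,(m,a,b) in zip(cams,ref):
            h=(hull(c,p[0],p[1],p[2],dims,zc)[:,0]-[b,a]+.5)*S-.5
            im=np.zeros_like(m); cv2.fillConvexPoly(im,np.round(h*16).astype(np.int32),1,shift=4)
            e+=1-(im&m).sum()/max(1,(im|m).sum())
        return e
    best=min((minimize(cost,[x0,y0,t],method='Nelder-Mead',options=dict(initial_simplex=[[x0,y0,t],[x0+.01,y0,t],[x0,y0+.01,t],[x0,y0,t+.3]],xatol=2e-4,fatol=1e-4)) for t in yaws),key=lambda r:r.fun)
    return best.x,best.fun
def grey(c,p,R=14):
    hsv=cv2.cvtColor(c['frame'],cv2.COLOR_RGB2HSV).astype(int)
    m=(hsv[...,1]<75); k=np.zeros_like(m); r,q=map(int,p)
    k[max(r-R,0):r+R,max(q-R,0):q+R]=1; m=(m&k).astype(np.uint8)
    m=cv2.morphologyEx(m,cv2.MORPH_OPEN,np.ones((2,2)))
    n,l,st,ce=cv2.connectedComponentsWithStats(m)
    if n<2: return m>0
    return l==1+np.argmax(st[1:,4])
def brick(c,p,zc=.019):
    x,y,_=ray(c,p,zc); m=grey(c,p); return fit([c],[m],x,y,(.054,.038,.038),zc),m.sum()
def tool():
    o=robot.get_obs(); x,y,z,w=o['tool_rot']
    return o['position'], 2*np.arctan2(y,x), o
def plan(x,y,z,cl):
    "fractions to bring TCP to x,y,z with closing line at world angle cl (mod pi)"
    from scipy.spatial.transform import Rotation as Ro
    o=robot.get_obs(); R=Ro.from_quat(o['tool_rot']).as_matrix()
    d=R.T@(np.array([x,y,z])-o['position'])/.3
    a=np.arctan2(R[1,1],R[0,1]); t=-(cl-a); t=(t+np.pi/2)%np.pi-np.pi/2
    return np.round([*d,t/2/np.pi],3), 't/π alt',round(float((t-np.sign(t)*np.pi)/2/np.pi),3)
E
python3 - <<'E'
from h import *
t=cam('top')
for p in [(257,208),(218,228),(188,306),(178,349)]:
    (f,e),n=brick(t,p); print(p,np.round(f,3),round(e,2),n, np.mod(f[2],np.pi))
hsv=cv2.cvtColor(t['frame'],cv2.COLOR_RGB2HSV).astype(int)
m=((hsv[...,0]<6)|(hsv[...,0]>172))&(hsv[...,1]>150)&(hsv[...,2]>60)
k=np.zeros_like(m);k[225:280,240:395]=1;m&=k
P=np.array([ray(t,p,.014)[:2] for p in np.argwhere(m)],np.float32)*1000
print('tray',cv2.minAreaRect(P))
for l in['good1','bad1','stop_mid']:
  for r in vision.look_for('top',l):print(l,round(r['conf'],2),np.round(r['point'],1),np.round(ray(t,r['point'],.046),3))
r=vision.outline_of('top','crate')[0]['mask']; P=np.array([ray(t,p,.09)[:2] for p in np.argwhere(r)],np.float32)*1000
print('crate',cv2.minAreaRect(P))
g=t['frame'][165:275,195:392]; cv2.imwrite('pics/c1.png',cv2.cvtColor(cv2.resize(g,None,fx=4,fy=4,interpolation=cv2.INTER_CUBIC),cv2.COLOR_RGB2BGR))
E
```

```text
(257, 208) [0.458 0.338 1.326] 0.17 271 1.3258299076100268
(218, 228) [0.582 0.288 2.466] 0.14 270 2.4656270303747982
(188, 306) [0.661 0.066 1.184] 0.18 240 1.184360540993865
(178, 349) [ 0.684 -0.073  0.601] 0.17 251 0.6006025828756386
tray ((477.2047119140625, 35.207244873046875), (359.8396911621094, 80.77266693115234), 89.81278228759766)
good1 0.83 [251.8 312.2] [0.477 0.045 0.046]
good1 0.57 [256.3 279.8] [0.465 0.136 0.046]
good1 0.52 [250.9 327.5] [0.479 0.002 0.046]
bad1 0.75 [253.6 354.1] [ 0.471 -0.073  0.046]
bad1 0.72 [249.1 368. ] [ 0.484 -0.113  0.046]
bad1 0.63 [250.8 341.7] [ 0.479 -0.038  0.046]
stop_mid 0.71 [249.8 270.1] [0.483 0.164 0.046]
crate ((475.3768005371094, -375.5860900878906), (248.4318389892578, 206.80227661132812), 4.085753440856934)
```

View pics/c1.png

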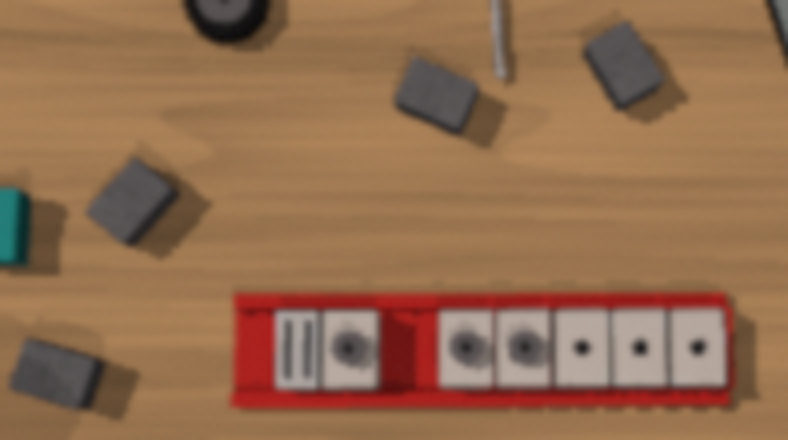

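The crop shows the hubs on the sound motors and the dots on the three broken motors at crop cols 582, 640 and 698 (full-image cols 340.5, 355 and 369.5, row 251.8). Those put the dots at about y -0.035, -0.077 and -0.118, x 0.477. The bricks are dark grey, and the turquoise block is clearly different. I'm moving now.

```bash
python3 -m handwheel '[[-0.94,-0.56,0.1,0.213],[-0.94,-0.56,0.1,0.213],[-0.94,-0.56,0.1,0.213],[-0.94,-0.56,0.1,0.213],[-0.94,-0.56,0.1,0.213],[-0.94,-0.56,0.1,0.213],[-0.94,-0.56,0.1,0.213],[-0.94,-0.56,0.1,0.213],[-0.94,-0.56,0.1,0.213],[-0.94,-0.56,0.1,0.213],[-0.94,-0.56,0.1,0.213],[-0.94,-0.56,0.1,0.213]]' 100 30
python3 - <<'E'
from h import *
t=cam('top')
for c in(340.5,355,369.5): print(np.round(ray(t,(251.75,c),.046),4))
print(plan(.477,-.035,.03,0))
E
```

```text
time: 1.8
position: [0.3799, 0.3796, 0.2007]
tool_rot: [0.708, 0.706, 0.0, 0.0]
ft_force: [-0.4, -0.4, 0.5]
grip_width: 0.0868
grip_force: 0.0
[ 0.4765 -0.0347  0.046 ]
[ 0.4763 -0.0757  0.046 ]
[ 0.4762 -0.1168  0.046 ]
(array([-1.384,  0.322,  0.569,  0.   ]), 't/π alt', -0.5)
```

```bash
python3 -m handwheel '[[-1,0.322,0.27,0],[-1,0.322,0.27,0],[-1,0.322,0.27,0],[-1,0.322,0.27,0],[-1,0.322,0.27,0],[-1,0.322,0.27,0],[-1,0.322,0.27,0],[-1,0.322,0.27,0],[-1,0.322,0.27,0]]' 100 && python3 -m handwheel '[[-0.384,0,0,0],[-0.384,0,0,0],[-0.384,0,0,0],[-0.384,0,0,0],[-0.384,0,0.15,0],[-0.384,0,0.25,0],[-0.384,0,0.3,0],[-0.384,0,0.3,0],[-0.384,0,0.3,0]]'
python3 - <<'E'
from h import *
cam('side','s1.png')
print(plan(.477,-.035,.03,0))
f=cv2.imread('pics/s1.png')[150:290,200:400]; cv2.imwrite('pics/s1c.png',cv2.resize(f,None,fx=4,fy=4))
E
```

```text
time: 2.6
position: [0.479, 0.0752, 0.1186]
tool_rot: [0.708, 0.706, 0.0, 0.001]
ft_force: [0.7, 0.5, 0.5]
grip_width: 0.087
grip_force: 0.0
time: 3.35
position: [0.4759, -0.034, 0.0292]
tool_rot: [0.706, 0.708, -0.0, -0.001]
ft_force: [0.9, -0.1, -0.6]
grip_width: 0.0869
grip_force: 0.0
(array([-0.002,  0.001, -0.   ,  0.   ]), 't/π alt', -0.5)
```

View pics/s1c.png

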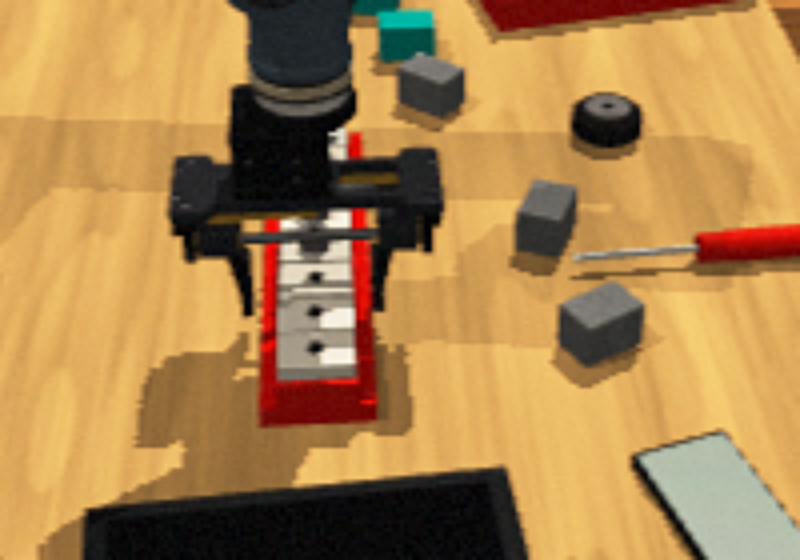

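The fingers straddle the first broken motor (dot at crop pixel (315,275)). I'm gripping it and carrying it to the crate.

```bash
python3 -m handwheel '[[0,0,0,0],[0,0,0,0],[0,0,0,0],[0,0,0,0],[0,0,0,0],[0,0,-0.1,0],[0,0,-0.2,0],[0,0,-0.3,0],[0,0,-0.37,0],[0,0,-0.37,0]]' 40 35 && python3 -m handwheel '[[-1,0,0,0],[-1,0,0,0],[-1,0,0,0],[-1,0,0,0],[-1,0,0,0],[-1,0,0,0],[-1,0,0,0],[-1,0,0,0],[-1,0,0,0],[-1,0,0,0]]' && python3 -m handwheel '[[-0.15,-0.2,0,0],[-0.15,-0.2,0,0],[-0.15,-0.2,0,0],[-0.15,-0.2,0.1,0],[-0.15,-0.2,0.2,0],[-0.15,-0.2,0.22,0],[-0.15,-0.2,0.22,0],[-0.15,-0.2,0.22,0]]'
```

```text
time: 4.23
position: [0.4789, -0.0359, 0.1445]
tool_rot: [0.707, 0.707, 0.002, 0.004]
ft_force: [0.5, 0.1, 0.7]
grip_width: 0.036
grip_force: 0.0
time: 5.07
position: [0.4755, -0.3344, 0.1395]
tool_rot: [0.707, 0.707, 0.0, -0.002]
ft_force: [-0.1, 1.4, 0.4]
grip_width: 0.0348
grip_force: 0.0
time: 5.73
position: [0.417, -0.3787, 0.0747]
tool_rot: [0.706, 0.708, 0.0, -0.001]
ft_force: [1.0, 0.4, 0.7]
grip_width: 0.035
grip_force: 0.0
```

The opening went to 35 mm with no grip force, so I missed it. I'm looking at the row before trying again.

```bash
python3 - <<'E'
from h import *
t=cam('top')
g=t['frame'][165:305,195:500]; cv2.imwrite('pics/c2.png',cv2.cvtColor(cv2.resize(g,None,fx=2.6,fy=2.6,interpolation=cv2.INTER_CUBIC),cv2.COLOR_RGB2BGR))
E
```

```text
(no output)
```

View pics/c2.png

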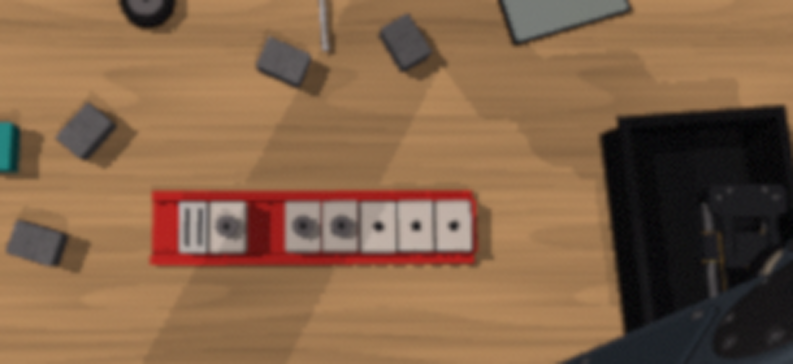

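The row is unchanged: the dots are still at crop cols 378, 416 and 453, and the gripper is over the crate. The fingers just need longer to close. I'm starting now with the end motor at y -0.117.

```bash
python3 -m handwheel '[[0,0,-0.16,0],[0.1,0,-0.16,0],[0.873,0.198,-0.16,0],[0.873,0.198,-0.16,0],[0.873,0.198,-0.16,0],[0.873,0.198,-0.16,0],[0.873,0.198,-0.16,0],[0.873,0.198,-0.16,0],[0.873,0.198,-0.16,0],[0.873,0.198,0,0],[0.873,0.198,0.1,0],[0.873,0.198,0.15,0],[0.873,0.198,0.15,0],[0.873,0.198,0.15,0]]' 85 && python3 -m handwheel '[[0,0,0,0],[0,0,0,0],[0,0,0,0],[0,0,0,0],[0,0,0,0],[0,0,0,0],[0,0,0,0],[0,0,0,0],[0,0,0,0],[0,0,0,0]]' 40 35
```

```text
time: 6.95
position: [0.4762, -0.1187, 0.03]
tool_rot: [0.707, 0.707, 0.0, 0.0]
ft_force: [1.5, -0.1, -0.1]
grip_width: 0.0739
grip_force: 0.0
time: 7.78
position: [0.4768, -0.1188, 0.0307]
tool_rot: [0.707, 0.707, 0.0, 0.001]
ft_force: [0.9, -0.2, 7.4]
grip_width: 0.0537
grip_force: 35.0
```

```bash
python3 -m handwheel '[[0,0,-0.12,0],[0,0,-0.24,0],[0,0,-0.36,0],[-0.1,0,-0.37,0],[-0.857,-0.207,-0.37,0],[-0.857,-0.207,-0.37,0],[-0.857,-0.207,-0.37,0],[-0.857,-0.207,-0.37,0],[-0.857,-0.207,-0.37,0],[-0.857,-0.207,-0.37,0],[-0.857,-0.207,-0.37,0],[-0.857,-0.207,-0.25,0],[-0.857,-0.207,-0.13,0],[-0.857,-0.207,-0.13,0],[-0.857,-0.207,-0.13,0]]'
```

```text
time: 9.03
position: [0.4125, -0.373, 0.0668]
tool_rot: [0.707, 0.707, 0.001, -0.003]
ft_force: [1.4, -0.4, -0.8]
grip_width: 0.0541
grip_force: 34.9
```

```bash
python3 -m handwheel '[[0,0,0,0],[0,0,0,0],[0,0,0,0],[0,0,0,0],[0,0,-0.12,0],[0,0,-0.2,0],[0.1,0,-0.2,0],[0.99,0.213,-0.2,0],[0.99,0.213,-0.2,0],[0.99,0.213,-0.2,0],[0.99,0.213,-0.2,0],[0.99,0.213,-0.2,0],[0.99,0.213,-0.2,0],[0.99,0.213,-0.2,0],[0.99,0.213,-0.2,0],[0.99,0.213,-0.05,0],[0.99,0.213,0.06,0],[0.99,0.213,0.122,0],[0.99,0.213,0.122,0],[0.99,0.213,0.122,0]]' 85 && python3 -m handwheel '[[0,0,0,0],[0,0,0,0],[0,0,0,0],[0,0,0,0],[0,0,0,0],[0,0,0,0],[0,0,0,0],[0,0,0,0],[0,0,0,0]]' 40 35
```

```text
time: 10.7
position: [0.4774, -0.0788, 0.032]
tool_rot: [0.707, 0.707, -0.0, -0.0]
ft_force: [-0.3, 0.5, 0.4]
grip_width: 0.0738
grip_force: 0.0
time: 11.45
position: [0.4783, -0.0787, 0.0331]
tool_rot: [0.707, 0.707, 0.0, 0.001]
ft_force: [-0.4, -0.4, 6.6]
grip_width: 0.0537
grip_force: 35.0
```

```bash
python3 -m handwheel '[[0,0,-0.12,0],[0,0,-0.24,0],[0,0,-0.36,0],[-0.1,0,-0.37,0],[-0.99,0,-0.37,0],[-0.99,0,-0.37,0],[-0.99,0,-0.37,0],[-0.99,0,-0.37,0],[-0.99,0,-0.37,0],[-0.99,0,-0.37,0],[-0.99,0,-0.37,0],[-0.99,0,-0.37,0],[-0.99,0,-0.25,0],[-0.99,0,-0.13,0],[-0.99,0,-0.13,0],[-0.99,0,-0.13,0]]' && python3 -m handwheel '[[0,0,0,0],[0,0,0,0],[0,0,0,0],[0,0,0,0],[0,0,-0.12,0],[0,0,-0.2,0],[0.1,0,-0.2,0],[1,0,-0.2,0],[1,0,-0.2,0],[1,0,-0.2,0],[1,0,-0.2,0],[1,0,-0.2,0],[1,0,-0.2,0],[1,0,-0.2,0],[1,0,-0.2,0],[1,0,-0.15,0]]' 85
python3 - <<'E'
from h import *
print(plan(.477,-.036,.03,0))
E
```

```text
time: 12.78
position: [0.4761, -0.3726, 0.0691]
tool_rot: [0.707, 0.708, 0.0, -0.004]
ft_force: [-0.0, -0.6, -1.1]
grip_width: 0.0539
grip_force: 35.0
time: 14.12
position: [0.4799, -0.075, 0.1188]
tool_rot: [0.706, 0.709, 0.001, 0.004]
ft_force: [1.0, -0.6, -0.2]
grip_width: 0.0737
grip_force: 0.0
(array([ 0.131, -0.011,  0.295,  0.001]), 't/π alt', -0.499)
```

```bash
python3 -m handwheel '[[0.131,-0.011,0,0],[0.131,-0.011,0,0],[0.131,-0.011,0.12,0],[0.131,-0.011,0.24,0],[0.131,-0.011,0.295,0],[0.131,-0.011,0.295,0],[0.131,-0.011,0.295,0]]' && python3 -m handwheel '[[0,0,0,0],[0,0,0,0],[0,0,0,0],[0,0,0,0],[0,0,0,0],[0,0,0,0],[0,0,0,0],[0,0,0,0],[0,0,0,0]]' 40 35
```

```text
time: 14.7
position: [0.4747, -0.037, 0.0273]
tool_rot: [0.707, 0.707, -0.0, 0.0]
ft_force: [-0.0, -0.2, 0.6]
grip_width: 0.074
grip_force: 0.0
time: 15.45
position: [0.4764, -0.0368, 0.0284]
tool_rot: [0.707, 0.707, 0.001, 0.002]
ft_force: [3.0, 0.1, 7.3]
grip_width: 0.054
grip_force: 35.0
```

```bash
python3 -m handwheel '[[0,0,-0.12,0],[0,0,-0.24,0],[0,0,-0.36,0],[-0.1,0,-0.37,0],[-1,0.2,-0.37,0],[-1,0.2,-0.37,0],[-1,0.2,-0.37,0],[-1,0.2,-0.37,0],[-1,0.2,-0.37,0],[-1,0.2,-0.37,0],[-1,0.2,-0.37,0],[-1,0.2,-0.37,0],[-1,0.2,-0.37,0]]' && python3 -m handwheel '[[-0.13,0,0,0],[-0.13,0,0,0],[-0.13,0,0.12,0],[-0.13,0,0.24,0],[-0.13,0,0.24,0],[-0.13,0,0.24,0]]'
```

```text
time: 16.53
position: [0.5331, -0.3367, 0.1373]
tool_rot: [0.708, 0.707, -0.0, -0.002]
ft_force: [-0.6, 0.4, -0.2]
grip_width: 0.0538
grip_force: 34.9
time: 17.03
position: [0.5321, -0.3712, 0.064]
tool_rot: [0.706, 0.708, 0.0, -0.005]
ft_force: [-0.1, -0.4, -0.1]
grip_width: 0.0534
grip_force: 34.9
```

```bash
python3 -m handwheel '[[0,0,0,0],[0,0,0,0],[0,0,0,0],[0,0,0,0],[0,0,-0.12,0],[0,0,-0.2,0],[0,0,-0.22,0]]' 90
python3 - <<'E'
from h import *
t=cam('top')
ps=[]
for r in vision.look_for('top','filler1'):
    p=r['point']; m=grey(t,p)
    if m.sum()<100: print('skip',np.round(p),m.sum()); continue
    (f,e),n=brick(t,p); print(np.round(p),round(r['conf'],2),np.round(f,3),round(e,2),n,'clmodpi',np.mod(f[2],np.pi).round(2), plan(f[0],f[1],.026,f[2]))
g=t['frame'][165:305,195:515]; cv2.imwrite('pics/c3.png',cv2.cvtColor(cv2.resize(g,None,fx=2.5,fy=2.5,interpolation=cv2.INTER_CUBIC),cv2.COLOR_RGB2BGR))
E
```

```text
time: 17.62
position: [0.5368, -0.3773, 0.1379]
tool_rot: [0.707, 0.707, 0.0, 0.005]
ft_force: [1.0, -0.3, 0.4]
grip_width: 0.0778
grip_force: 0.0
[257. 211.] 0.88 [0.458 0.337 1.341] 0.17 270 clmodpi 1.34 (array([ 2.38 , -0.259,  0.354, -0.213]), 't/π alt', 0.287)
[171. 353.] 0.84 [ 0.714 -0.087  3.79 ] 0.17 254 clmodpi 0.65 (array([ 0.965,  0.594,  0.363, -0.103]), 't/π alt', 0.397)
skip [231. 160.] 0
[188. 304.] 0.78 [0.661 0.066 1.186] 0.17 243 clmodpi 1.19 (array([ 1.476,  0.418,  0.36 , -0.189]), 't/π alt', 0.311)
[217. 226.] 0.6 [0.582 0.288 2.497] 0.14 270 clmodpi 2.5 (array([2.215, 0.155, 0.356, 0.103]), 't/π alt', -0.397)
[252. 268.] 0.57 [ 0.475  0.158 -0.007] 0.19 342 clmodpi 3.13 (array([ 1.784e+00, -2.030e-01,  3.560e-01,  1.000e-03]), 't/π alt', -0.499)
skip [224. 193.] 0
```

View pics/c3.png

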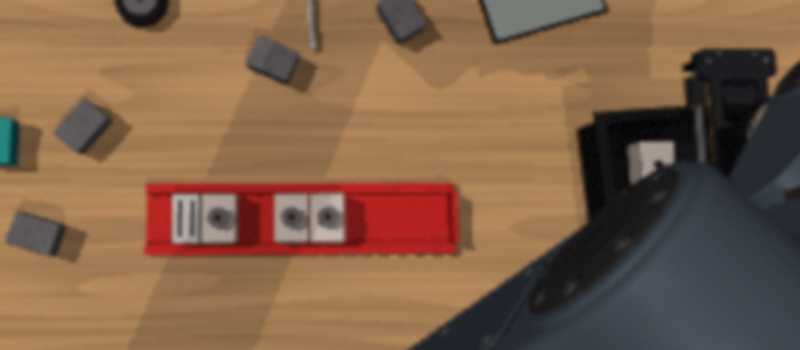

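The brick beyond the row was knocked to (0.714,-0.087); the others are where they were. The three broken motors are gone from the row, and at least one shows in the crate at crop pixel (655,160), with the arm covering the rest. I'll fetch the displaced brick first.

```bash
python3 -m handwheel '[[0.965,0.594,0,-0.103],[0.965,0.594,0,-0.103],[0.965,0.594,0,-0.103],[0.965,0.594,0,-0.103],[0.965,0.594,0,-0.103],[0.965,0.594,0,-0.103],[0.965,0.594,0,-0.103],[0.965,0.594,0,-0.103],[0.965,0.594,0,-0.103],[0.965,0.594,0,-0.103],[0.965,0.594,0.12,-0.103],[0.965,0.594,0.24,-0.103],[0.965,0.594,0.32,-0.103],[0.965,0.594,0.363,-0.103],[0.965,0.594,0.363,-0.103],[0.965,0.594,0.363,-0.103]]' 90 && python3 -m handwheel '[[0,0,0,0],[0,0,0,0],[0,0,0,0],[0,0,0,0],[0,0,0,0],[0,0,0,0],[0,0,0,0],[0,0,0,0],[0,0,0,0]]' 40 15
python3 - <<'E'
from h import *
print(plan(.4765,-.115,.12,0))
E
```

```text
time: 19.05
position: [0.7117, -0.0866, 0.023]
tool_rot: [0.446, 0.895, -0.0, -0.001]
ft_force: [-0.1, -0.5, -0.1]
grip_width: 0.0785
grip_force: 0.0
time: 19.8
position: [0.7132, -0.0855, 0.0249]
tool_rot: [0.445, 0.895, 0.0, 0.001]
ft_force: [-1.8, -0.9, 6.2]
grip_width: 0.0545
grip_force: 14.8
(array([ 0.397, -0.688, -0.318,  0.103]), 't/π alt', -0.397)
```

```bash
python3 -m handwheel '[[0,0,-0.12,0],[0,0,-0.24,0],[0.397,-0.688,-0.318,0.103],[0.397,-0.688,-0.318,0.103],[0.397,-0.688,-0.318,0.103],[0.397,-0.688,-0.318,0.103],[0.397,-0.688,-0.318,0.103],[0.397,-0.688,-0.318,0.103],[0.397,-0.688,-0.318,0.103],[0.397,-0.688,-0.318,0.103],[0.397,-0.688,-0.318,0.103],[0.397,-0.688,-0.318,0.103]]'
python3 - <<'E'
from h import *
print(plan(.4765,-.113,.03,0))
s=cam('side','s2.png')
f=cv2.imread('pics/s2.png')[150:290,200:400]; cv2.imwrite('pics/s2c.png',cv2.resize(f,None,fx=4,fy=4))
E
```

```text
time: 20.8
position: [0.4779, -0.1155, 0.1191]
tool_rot: [0.707, 0.708, 0.0, 0.001]
ft_force: [0.9, 0.5, -0.4]
grip_width: 0.0545
grip_force: 14.7
(array([ 0.009, -0.005,  0.297,  0.   ]), 't/π alt', -0.5)
```

View pics/s2c.png

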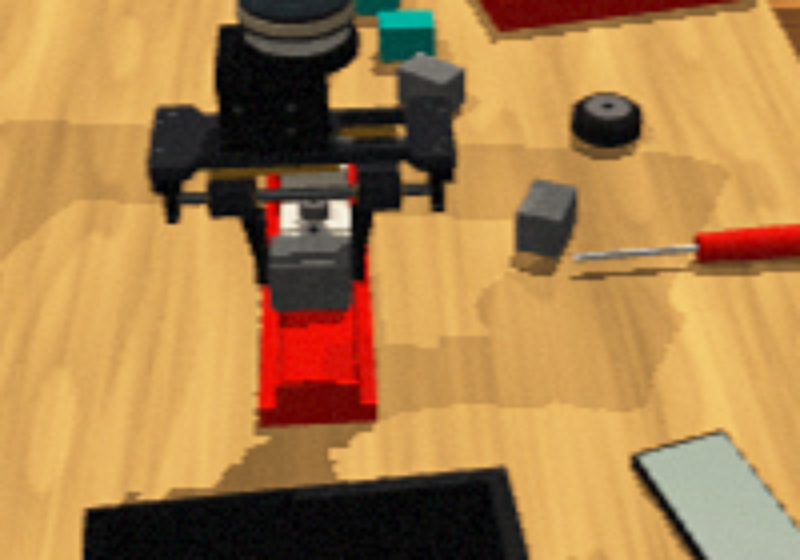

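The brick hangs level and square to the channel (crop pixel (312,275)). I'm lowering it.

```bash
python3 -m handwheel '[[0.01,-0.005,0.12,0],[0.01,-0.005,0.2,0],[0.01,-0.005,0.26,0],[0.01,-0.005,0.28,0],[0.01,-0.005,0.29,0],[0.01,-0.005,0.298,0],[0.01,-0.005,0.298,0],[0.01,-0.005,0.298,0],[0.01,-0.005,0.298,0]]' && python3 -m handwheel '[[-0.01,0,0,0],[-0.02,0,0,0],[-0.02,0,0,0],[-0.02,0,0,0]]'
```

```text
time: 21.6
position: [0.4772, -0.1121, 0.0304]
tool_rot: [0.707, 0.707, 0.001, 0.002]
ft_force: [1.5, 3.0, 8.0]
grip_width: 0.0579
grip_force: 15.1
time: 21.93
position: [0.4761, -0.1163, 0.0304]
tool_rot: [0.707, 0.707, 0.001, -0.0]
ft_force: [2.0, 8.2, 9.4]
grip_width: 0.0578
grip_force: 14.8
```

```bash
python3 - <<'E'
from h import *
s=cam('side','s3.png')
f=cv2.imread('pics/s3.png')[180:270,230:320]; cv2.imwrite('pics/s3c.png',cv2.resize(f,None,fx=6,fy=6,interpolation=cv2.INTER_CUBIC))
E
```

```text
(no output)
```

View pics/s3c.png

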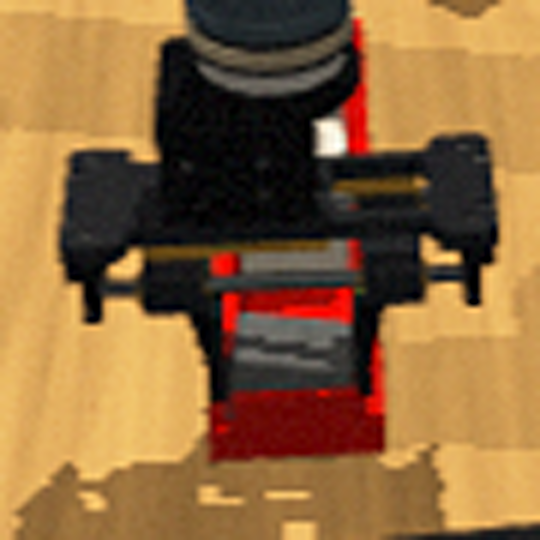

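The brick is tilted in the grip, with the −x end high at crop pixel (290,345). I'll release it, let it settle and then look.

```bash
python3 -m handwheel '[[0,0,0,0],[0,0,0,0],[0,0,0,0],[0,0,0,0],[0,0,-0.1,0],[0,0,-0.2,0],[0.1,0.2,-0.3,0],[0.3,0.4,-0.3,0],[0.3,0.5,-0.3,0],[0.3,0.5,-0.3,0],[0.3,0.5,-0.3,0],[0.3,0.5,-0.3,0]]' 80
python3 - <<'E'
from h import *
s=cam('side','s4.png')
f=cv2.imread('pics/s4.png')[180:270,230:320]; a=cv2.resize(f,None,fx=5,fy=5,interpolation=cv2.INTER_CUBIC)
t=cam('top','t4.png'); g=cv2.imread('pics/t4.png')[230:275,310:390]; b=cv2.resize(g,(450,253),interpolation=cv2.INTER_CUBIC)
cv2.imwrite('pics/c4.png',np.vstack([a[:340],b]))
E
```

```text
time: 22.98
position: [0.6285, -0.0263, 0.12]
tool_rot: [0.706, 0.708, 0.002, 0.002]
ft_force: [0.4, 1.0, -0.0]
grip_width: 0.0696
grip_force: 0.0
```

View pics/c4.png

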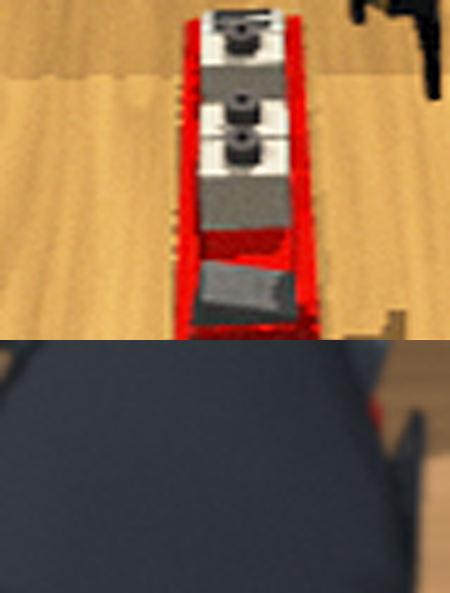

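The brick is down in the channel near the end wall but lies askew (crop pixel (245,292)). The arm blocks the top view, so I'm stepping aside to measure it.

```bash
python3 -m handwheel '[[0.9,0,-0.2,0],[0.9,0,-0.2,0],[0.9,0,-0.2,0],[0.9,0,-0.2,0],[0.9,0,-0.2,0],[0.9,0,-0.2,0],[0.9,0,-0.2,0],[0.9,0,-0.2,0],[0.9,0,-0.2,0]]'
python3 - <<'E'
from h import *
s=cam('side','s5.png')
f=cv2.imread('pics/s5.png')[180:270,230:320]; a=cv2.resize(f,None,fx=6,fy=6,interpolation=cv2.INTER_CUBIC)[200:]
t=cam('top','t5.png'); g=cv2.imread('pics/t5.png')[232:272,310:385]; b=cv2.resize(g,(540,288),interpolation=cv2.INTER_CUBIC)
cv2.imwrite('pics/c5.png',np.vstack([a[:300],b]))
E
```

```text
time: 23.83
position: [0.6227, 0.242, 0.1791]
tool_rot: [0.706, 0.708, -0.001, -0.0]
ft_force: [0.3, -0.6, 0.2]
grip_width: 0.0696
grip_force: 0.0
```

View pics/c5.png

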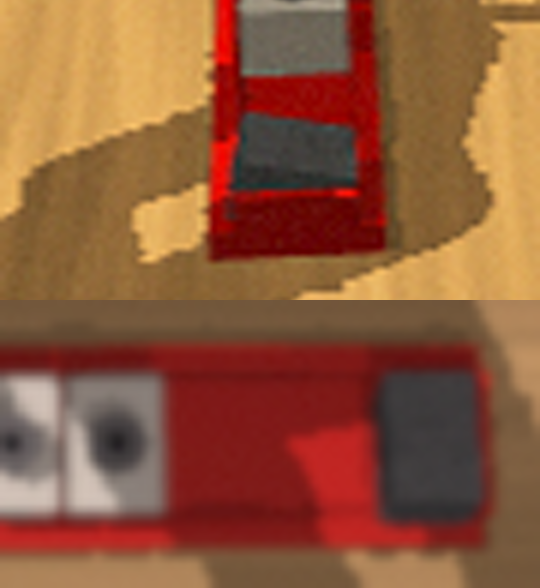

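From the top the brick is square and against the end wall, so the fault is a tilt: its −x end is wedged high (side-crop pixel (270,120)). I'll press that end down with closed fingers.

```bash
python3 -m handwheel '[[-0.9,-0.2,0,0],[-0.9,-0.54,0.2,0],[-0.9,-0.54,0.2,0],[-0.9,-0.54,0.2,0],[-0.9,-0.54,0.2,0],[-0.9,-0.54,0.2,0],[-0.9,-0.54,0.2,0],[-0.9,-0.54,0.2,0],[-0.9,-0.54,0.2,0],[-0.9,-0.54,0.2,0],[-0.9,-0.54,0.2,0]]' 0 10 && python3 -m handwheel '[[-0.3,0,0,0],[-0.3,0,0,0],[-0.3,0,0,0],[-0.3,0,0.1,0],[-0.3,0,0.15,0],[-0.3,0,0.18,0],[-0.3,0,0.18,0],[-0.3,0,0.18,0]]'
python3 - <<'E'
from h import *
print(plan(.460,-.115,.051,0))
E
```

```text
time: 24.85
position: [0.4623, -0.0292, 0.1196]
tool_rot: [0.708, 0.706, 0.0, 0.0]
ft_force: [-0.2, -0.5, 0.6]
grip_width: 0.0051
grip_force: 0.0
time: 25.52
position: [0.4628, -0.1173, 0.0655]
tool_rot: [0.706, 0.708, -0.0, -0.0]
ft_force: [-0.8, 0.5, 0.7]
grip_width: 0.0004
grip_force: 0.0
(array([ 0.008, -0.009,  0.048,  0.   ]), 't/π alt', -0.5)
```

```bash
python3 -m handwheel '[[0.006,-0.01,0.01,0],[0.006,-0.01,0.02,0],[0.006,-0.01,0.03,0],[0.006,-0.01,0.03,0],[0.006,-0.01,0.03,0]]' && python3 -m handwheel '[[0,0,0.01,0],[0,0,0.02,0],[0,0,0.02,0],[0,0,0.02,0],[0,0,0.02,0]]'
```

```text
time: 25.93
position: [0.4599, -0.116, 0.0608]
tool_rot: [0.707, 0.708, 0.0, 0.002]
ft_force: [-4.3, 2.7, 35.0]
grip_width: 0.0007
grip_force: 16.4
time: 26.35
position: [0.4599, -0.116, 0.06]
tool_rot: [0.706, 0.708, 0.001, 0.003]
ft_force: [-12.6, 5.3, 85.9]
grip_width: 0.0002
grip_force: 40.2
```

Pressing met a hard stop at 86 N, with the brick's −x top at about z 0.052. Its lower edge must be sitting on the wall top. I'll back off, grip it again and lift it.

```bash
python3 -m handwheel '[[0,0,-0.05,0],[0,0,-0.2,0],[0,0.052,-0.2,0],[0,0.052,-0.2,0],[0,0.052,-0.2,0],[0,0.052,-0.2,0],[0,0.052,-0.2,0],[0,0.052,-0.2,0],[0,0.052,-0.2,0],[0,0.052,-0.2,0],[0,0.052,-0.2,0],[0,0.052,-0.2,0]]' 90 20
python3 - <<'E'
from h import *
print(plan(.4765,-.115,.027,0))
E
```

```text
time: 27.35
position: [0.4749, -0.1162, 0.1103]
tool_rot: [0.707, 0.707, -0.0, -0.0]
ft_force: [0.8, -0.1, 0.5]
grip_width: 0.0721
grip_force: 0.0
(array([0.004, 0.005, 0.278, 0.   ]), 't/π alt', -0.5)
```

```bash
python3 -m handwheel '[[0.004,0.005,0.1,0],[0.004,0.005,0.2,0],[0.004,0.005,0.26,0],[0.004,0.005,0.275,0],[0.004,0.005,0.275,0],[0.004,0.005,0.275,0],[0.004,0.005,0.275,0]]' && python3 -m handwheel '[[0,0,0,0],[0,0,0,0],[0,0,0,0],[0,0,0,0],[0,0,0,0],[0,0,0,0],[0,0,0,0],[0,0,0,0],[0,0,0,0],[0,0,0,0]]' 40 25
```

```text
time: 27.93
position: [0.4774, -0.1153, 0.0291]
tool_rot: [0.707, 0.707, 0.0, 0.001]
ft_force: [0.7, -0.5, -0.5]
grip_width: 0.0783
grip_force: 0.0
time: 28.77
position: [0.4769, -0.1151, 0.0285]
tool_rot: [0.707, 0.707, 0.0, 0.0]
ft_force: [0.3, -0.3, 7.1]
grip_width: 0.0586
grip_force: 24.3
```

```bash
python3 -m handwheel '[[0,0,-0.12,0],[0,0,-0.25,0],[0,0.1,-0.25,0],[0,0.41,-0.25,0],[0,0.41,-0.25,0],[0,0.41,-0.25,0],[0,0.41,-0.25,0],[0,0.41,-0.1,0],[0,0.41,0,0],[0,0.41,0.01,0],[0,0.41,0.01,0],[0,0.41,0.01,0]]' && python3 -m handwheel '[[0,0,0,0],[0,0,0,0],[0,0,0,0],[0,0,0,0],[0,0,-0.1,0],[0,0,-0.2,0],[0.5,0,-0.4,0],[1,0,-0.4,0],[1,0,-0.4,0],[1,0,-0.4,0],[1,0,-0.4,0],[1,0,-0.4,0],[1,0,-0.4,0],[1,0,-0.4,0]]' 90
python3 - <<'E'
from h import *
t=cam('top','t6.png'); s=cam('side','s6.png')
p=proj(t,[.6,-.115,.019]); print(p)
(f,e),n=brick(t,p); print(np.round(f,3),e,n)
h=cv2.imread('pics/t6.png')[160:270,280:400]; a=cv2.resize(h,None,fx=4,fy=4,interpolation=cv2.INTER_CUBIC)
h=cv2.imread('pics/s6.png')[190:270,260:350]; b=cv2.resize(h,(495,440),interpolation=cv2.INTER_CUBIC)
cv2.imwrite('pics/c6.png',cv2.resize(np.hstack([a,b]),None,fx=.8,fy=.8))
print(plan(f[0],f[1],.025,f[2]))
E
```

```text
time: 29.77
position: [0.5988, -0.1149, 0.0255]
tool_rot: [0.707, 0.707, -0.0, -0.001]
ft_force: [0.3, -0.4, -0.1]
grip_width: 0.0539
grip_force: 25.0
time: 30.93
position: [0.5993, 0.1907, 0.147]
tool_rot: [0.705, 0.709, 0.002, 0.0]
ft_force: [1.0, 0.7, -0.2]
grip_width: 0.0786
grip_force: 0.0
(np.float64(209.73772146379312), np.float64(366.2397936043879))
[ 0.596 -0.123  3.115] 0.1697045883092395 252
(array([-1.037, -0.017,  0.404,  0.005]), 't/π alt', -0.495)
```

View pics/c6.png

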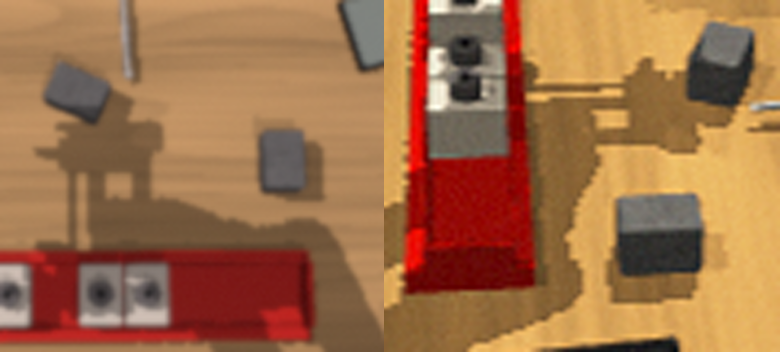

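The brick now lies flat on the table at crop pixel (283,160), which is (0.596,-0.123). I'm picking it up again. For the placement I'll settle just above the walls and then go down slowly at x 0.4776, the centre bracketed by the motor grips.

```bash
python3 -m handwheel '[[-0.9,-0.015,0,0],[-0.9,-0.015,0,0],[-0.9,-0.015,0,0],[-0.9,-0.015,0,0],[-0.9,-0.015,0,0],[-0.9,-0.015,0,0],[-0.9,-0.015,0,0],[-0.9,-0.015,0,0]]' 90 && python3 -m handwheel '[[-0.13,0,0,0],[-0.13,0,0.1,0],[-0.13,0,0.2,0],[-0.13,0,0.3,0],[-0.13,0,0.39,0],[-0.13,0,0.405,0],[-0.13,0,0.405,0],[-0.13,0,0.405,0]]' && python3 -m handwheel '[[0,0,0,0],[0,0,0,0],[0,0,0,0],[0,0,0,0],[0,0,0,0],[0,0,0,0],[0,0,0,0],[0,0,0,0]]' 40 20
python3 - <<'E'
from h import *
print(plan(.4776,-.113,.055,0))
E
```

```text
time: 31.7
position: [0.5947, -0.0921, 0.1451]
tool_rot: [0.709, 0.705, -0.001, 0.001]
ft_force: [0.2, 0.9, 0.1]
grip_width: 0.0782
grip_force: 0.0
time: 32.37
position: [0.5953, -0.1242, 0.0242]
tool_rot: [0.707, 0.707, 0.0, 0.0]
ft_force: [-0.1, -0.0, -0.1]
grip_width: 0.0785
grip_force: 0.0
time: 33.03
position: [0.5957, -0.124, 0.0245]
tool_rot: [0.707, 0.707, 0.0, 0.001]
ft_force: [-0.1, 0.5, 6.3]
grip_width: 0.0541
grip_force: 20.0
(array([ 0.037, -0.393, -0.102,  0.   ]), 't/π alt', -0.5)
```

```bash
python3 -m handwheel '[[0,0,-0.12,0],[0.037,0,-0.2,0],[0.037,-0.393,-0.2,0],[0.037,-0.393,-0.2,0],[0.037,-0.393,-0.2,0],[0.037,-0.393,-0.2,0],[0.037,-0.393,-0.14,0],[0.037,-0.393,-0.1,0],[0.037,-0.393,-0.1,0],[0.037,-0.393,-0.1,0],[0.037,-0.393,-0.1,0]]'
python3 - <<'E'
from h import *
print(plan(.4776,-.113,.029,0))
E
```

```text
time: 33.95
position: [0.4775, -0.113, 0.0537]
tool_rot: [0.707, 0.707, 0.0, 0.0]
ft_force: [0.4, -0.1, -0.4]
grip_width: 0.054
grip_force: 20.0
(array([-0.   ,  0.   ,  0.082,  0.   ]), 't/π alt', -0.5)
```

```bash
python3 -m handwheel '[[0,0,0.015,0],[0,0,0.03,0],[0,0,0.045,0],[0,0,0.055,0],[0,0,0.055,0]]' && python3 -m handwheel '[[0,0,0.01,0],[0,0,0.018,0],[0,0,0.026,0],[0,0,0.026,0],[0,0,0.026,0]]'
```

```text
time: 34.37
position: [0.4768, -0.1127, 0.0364]
tool_rot: [0.707, 0.707, -0.0, -0.001]
ft_force: [0.0, -0.2, 0.5]
grip_width: 0.0537
grip_force: 20.0
time: 34.78
position: [0.4771, -0.1128, 0.0291]
tool_rot: [0.707, 0.707, -0.0, -0.0]
ft_force: [-0.4, 0.1, -1.2]
grip_width: 0.0537
grip_force: 20.0
```

It went in cleanly. I'm nudging it toward the end wall before releasing.

```bash
python3 -m handwheel '[[-0.01,0,0,0],[-0.018,0,0,0],[-0.018,0,0,0],[-0.018,0,0,0]]'
```

```text
time: 35.12
position: [0.4773, -0.1186, 0.0294]
tool_rot: [0.707, 0.707, 0.0, 0.0]
ft_force: [1.2, 0.1, 0.2]
grip_width: 0.0538
grip_force: 20.0
```

```bash
python3 -m handwheel '[[-0.01,0,0,0],[-0.01,0,0,0],[-0.01,0,0,0]]' && python3 -m handwheel '[[0,0,0,0],[0,0,0,0],[0,0,0,0],[0,0,0,0],[0,0,-0.1,0],[0,0,-0.2,0],[0,0,-0.35,0],[0,0,-0.35,0]]' 85
python3 - <<'E'
from h import *
print(plan(.661,.066,.13,1.14), plan(.661,.066,.025,1.14))
E
```

```text
time: 35.37
position: [0.4773, -0.1215, 0.0293]
tool_rot: [0.707, 0.707, 0.0, 0.0]
ft_force: [-0.4, 1.6, -0.1]
grip_width: 0.0537
grip_force: 20.0
time: 36.03
position: [0.4805, -0.1227, 0.1396]
tool_rot: [0.707, 0.707, 0.002, 0.005]
ft_force: [1.8, -0.5, 0.3]
grip_width: 0.0738
grip_force: 0.0
(array([ 0.629,  0.602,  0.035, -0.181]), 't/π alt', 0.319) (array([ 0.63 ,  0.599,  0.385, -0.181]), 't/π alt', 0.319)
```

```bash
python3 -m handwheel '[[0.629,0.602,0,-0.181],[0.629,0.602,0,-0.181],[0.629,0.602,0,-0.181],[0.629,0.602,0,-0.181],[0.629,0.602,0,-0.181],[0.629,0.602,0,-0.181],[0.629,0.602,0,-0.181],[0.629,0.602,0,-0.181],[0.629,0.602,0,-0.181],[0.629,0.602,0,-0.181],[0.629,0.602,0.12,-0.181],[0.629,0.602,0.24,-0.181],[0.629,0.602,0.34,-0.181],[0.629,0.602,0.378,-0.181],[0.629,0.602,0.378,-0.181],[0.629,0.602,0.378,-0.181]]' 85 && python3 -m handwheel '[[0,0,0,0],[0,0,0,0],[0,0,0,0],[0,0,0,0],[0,0,0,0],[0,0,0,0],[0,0,0,0],[0,0,0,0],[0,0,0,0]]' 40 25
python3 - <<'E'
from h import *
print(plan(.4776,-.080,.055,0))
E
```

```text
time: 37.37
position: [0.6577, 0.0674, 0.0208]
tool_rot: [0.215, 0.977, -0.0, -0.0]
ft_force: [-0.1, -0.4, 0.6]
grip_width: 0.0741
grip_force: 0.0
time: 38.12
position: [0.6587, 0.0676, 0.0224]
tool_rot: [0.215, 0.977, 0.0, 0.001]
ft_force: [-0.3, -0.2, 7.0]
grip_width: 0.0539
grip_force: 25.0
(array([ 0.341, -0.7  , -0.11 ,  0.181]), 't/π alt', -0.319)
```

```bash
python3 -m handwheel '[[0,0,-0.12,0],[0,0,-0.24,0],[0.341,-0.7,-0.25,0.181],[0.341,-0.7,-0.25,0.181],[0.341,-0.7,-0.25,0.181],[0.341,-0.7,-0.25,0.181],[0.341,-0.7,-0.25,0.181],[0.341,-0.7,-0.25,0.181],[0.341,-0.7,-0.25,0.181],[0.341,-0.7,-0.25,0.181],[0.341,-0.7,-0.25,0.181],[0.341,-0.7,-0.25,0.181],[0.341,-0.7,-0.18,0.181],[0.341,-0.7,-0.11,0.181],[0.341,-0.7,-0.11,0.181],[0.341,-0.7,-0.11,0.181],[0.341,-0.7,-0.11,0.181]]'
python3 - <<'E'
from h import *
print(plan(.4776,-.080,.027,0))
E
```

```text
time: 39.53
position: [0.4765, -0.08, 0.0538]
tool_rot: [0.706, 0.708, -0.0, -0.0]
ft_force: [-0.1, -0.4, 0.3]
grip_width: 0.0542
grip_force: 25.0
(array([-0.   ,  0.004,  0.089,  0.   ]), 't/π alt', -0.5)
```

```bash
python3 -m handwheel '[[0,0.003,0,0],[0,0.003,0.015,0],[0,0.003,0.03,0],[0,0.003,0.045,0],[0,0.003,0.055,0],[0,0.003,0.065,0],[0,0.003,0.075,0],[0,0.003,0.08,0],[0,0.003,0.086,0],[0,0.003,0.086,0],[0,0.003,0.086,0]]' && python3 -m handwheel '[[-0.01,0,0,0],[-0.01,0,0,0],[-0.01,0,0,0],[-0.01,0,0,0]]'
```

```text
time: 40.45
position: [0.4783, -0.0795, 0.0303]
tool_rot: [0.707, 0.708, 0.001, 0.001]
ft_force: [-0.2, 5.7, 19.2]
grip_width: 0.0541
grip_force: 25.0
time: 40.78
position: [0.4782, -0.0809, 0.0303]
tool_rot: [0.707, 0.707, 0.001, 0.0]
ft_force: [1.5, 13.4, 20.7]
grip_width: 0.0536
grip_force: 25.0
```

It stopped 4 mm high with a y force, so it has probably pitched a little in the pads and is touching the first brick. I'll back off 4 mm in +y, release it to settle flat, then grip it again.

```bash
python3 -m handwheel '[[0.015,0,-0.005,0],[0.024,0,-0.005,0],[0.024,0,-0.005,0],[0.024,0,-0.005,0]]' && python3 -m handwheel '[[0,0,0,0],[0,0,0,0],[0,0,0,0],[0,0,0,0]]' 75
python3 - <<'E'
from h import *
s=cam('side','s7.png')
f=cv2.imread('pics/s7.png')[185:265,245:325]; cv2.imwrite('pics/s7c.png',cv2.resize(f,None,fx=6,fy=6,interpolation=cv2.INTER_CUBIC))
E
```

```text
time: 41.12
position: [0.4775, -0.076, 0.0294]
tool_rot: [0.707, 0.708, -0.0, -0.0]
ft_force: [0.2, 0.3, -0.6]
grip_width: 0.054
grip_force: 25.0
time: 41.45
position: [0.4775, -0.0762, 0.0293]
tool_rot: [0.707, 0.707, -0.0, -0.0]
ft_force: [0.2, -0.3, 0.9]
grip_width: 0.0642
grip_force: 0.0
```

View pics/s7c.png

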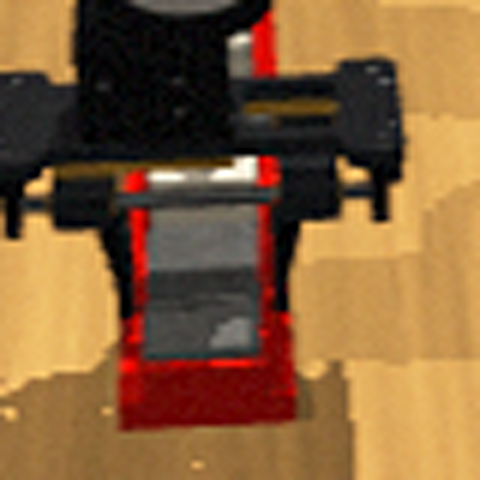

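Brick 1 (crop pixel (200,335)) and brick 2 (200,240) both look level in the channel. I'm gripping brick 2 again to slide it up against brick 1.

```bash
python3 -m handwheel '[[0,0,0,0],[0,0,0,0],[0,0,0,0],[0,0,0,0],[0,0,0,0],[0,0,0,0]]' 40 20 && python3 -m handwheel '[[-0.01,0,0,0],[-0.018,0,0,0],[-0.018,0,0,0],[-0.018,0,0,0]]'
```

```text
time: 42.0
position: [0.4776, -0.076, 0.0296]
tool_rot: [0.707, 0.707, -0.0, 0.0]
ft_force: [0.0, -0.6, 0.3]
grip_width: 0.0539
grip_force: 20.0
time: 42.33
position: [0.4776, -0.0816, 0.0295]
tool_rot: [0.707, 0.707, 0.0, 0.0]
ft_force: [0.7, 0.2, -0.3]
grip_width: 0.0539
grip_force: 20.0
```

```bash
python3 -m handwheel '[[-0.008,0,0,0],[-0.008,0,0,0],[-0.008,0,0,0]]' && python3 -m handwheel '[[0,0,0,0],[0,0,0,0],[0,0,0,0],[0,0,0,0],[0,0,-0.1,0],[0,0,-0.2,0],[0,0,-0.35,0],[0.5,0.2,-0.35,0],[0.9,0.4,-0.35,0],[0.9,0.4,-0.35,0],[0.9,0.4,-0.35,0],[0.9,0.4,-0.35,0],[0.9,0.4,-0.35,0],[0.9,0.4,-0.35,0],[0.9,0.4,-0.35,0]]' 85
python3 - <<'E'
from h import *
print(plan(.582,.288,.13,2.43), plan(.582,.288,.024,2.43))
E
```

```text
time: 42.58
position: [0.4776, -0.0839, 0.0296]
tool_rot: [0.707, 0.707, 0.0, 0.0]
ft_force: [-0.0, -0.1, -0.3]
grip_width: 0.0542
grip_force: 20.0
time: 43.83
position: [0.6004, 0.1929, 0.135]
tool_rot: [0.705, 0.709, 0.003, 0.001]
ft_force: [1.2, 0.0, 0.2]
grip_width: 0.0743
grip_force: 0.0
(array([ 0.317, -0.06 ,  0.018,  0.114]), 't/π alt', -0.386) (array([ 0.316, -0.062,  0.371,  0.114]), 't/π alt', -0.386)
```

```bash
python3 -m handwheel '[[0.316,-0.06,0,0.114],[0.316,-0.06,0,0.114],[0.316,-0.06,0,0.114],[0.316,-0.06,0,0.114],[0.316,-0.06,0,0.114],[0.316,-0.06,0,0.114],[0.316,-0.06,0.12,0.114],[0.316,-0.06,0.24,0.114],[0.316,-0.06,0.34,0.114],[0.316,-0.06,0.365,0.114],[0.316,-0.06,0.365,0.114],[0.316,-0.06,0.365,0.114]]' 85 && python3 -m handwheel '[[0,0,0,0],[0,0,0,0],[0,0,0,0],[0,0,0,0],[0,0,0,0],[0,0,0,0],[0,0,0,0],[0,0,0,0],[0,0,0,0]]' 40 25
python3 - <<'E'
from h import *
print(plan(.4776,-.042,.055,0))
E
```

```text
time: 44.83
position: [0.5797, 0.281, 0.0255]
tool_rot: [0.91, 0.415, 0.0, 0.0]
ft_force: [0.3, -0.1, -0.1]
grip_width: 0.0743
grip_force: 0.0
time: 45.58
position: [0.5801, 0.2814, 0.0265]
tool_rot: [0.91, 0.415, 0.001, 0.0]
ft_force: [-1.1, -0.6, 6.7]
grip_width: 0.054
grip_force: 25.0
(array([-1.038,  0.449, -0.096, -0.114]), 't/π alt', 0.386)
```

```bash
python3 -m handwheel '[[0,0,0,0],[0,0,0,0],[0,0,0,0],[0,0,0,0]]' 80
python3 - <<'E'
from h import *
print(plan(.582,.287,.025,2.43),tool()[2]['position'])
E
```

```text
time: 45.92
position: [0.5791, 0.281, 0.0247]
tool_rot: [0.91, 0.415, -0.0, -0.0]
ft_force: [0.6, -0.1, -0.7]
grip_width: 0.0678
grip_force: 0.0
(array([ 0.021, -0.006, -0.001, -0.001]), 't/π alt', 0.499) [0.5790739  0.28101349 0.02471958]
```

```bash
python3 -m handwheel '[[0.018,0,0.002,0],[0.018,0,0.002,0],[0.018,0,0.002,0]]' && python3 -m handwheel '[[0,0,0,0],[0,0,0,0],[0,0,0,0],[0,0,0,0],[0,0,0,0],[0,0,0,0],[0,0,0,0]]' 40 25
python3 - <<'E'
from h import *
print(plan(.4776,-.038,.055,0))
E
```

```text
time: 46.17
position: [0.5832, 0.2854, 0.0243]
tool_rot: [0.91, 0.415, 0.0, 0.0]
ft_force: [0.5, -0.4, 0.3]
grip_width: 0.0698
grip_force: 0.0
time: 46.75
position: [0.5829, 0.2851, 0.0245]
tool_rot: [0.91, 0.415, -0.0, -0.0]
ft_force: [0.9, -0.7, -0.4]
grip_width: 0.0538
grip_force: 25.0
(array([-1.043,  0.442, -0.102, -0.114]), 't/π alt', 0.386)
```

```bash
python3 -m handwheel '[[0,0,-0.12,0],[0,0,-0.24,0],[-1,0.442,-0.27,-0.114],[-1,0.442,-0.27,-0.114],[-1,0.442,-0.27,-0.114],[-1,0.442,-0.27,-0.114],[-1,0.442,-0.27,-0.114],[-1,0.442,-0.27,-0.114],[-1,0.442,-0.27,-0.114],[-1,0.442,-0.27,-0.114],[-1,0.442,-0.27,-0.114],[-1,0.442,-0.27,-0.114],[-1,0.442,-0.27,-0.114]]'
python3 - <<'E'
from h import *
print(plan(.4776,-.039,.055,0))
E
```

```text
time: 47.83
position: [0.4864, -0.0284, 0.1056]
tool_rot: [0.708, 0.707, 0.0, 0.0]
ft_force: [-0.0, -0.2, -0.3]
grip_width: 0.0536
grip_force: 25.0
(array([-0.036, -0.029,  0.169, -0.   ]), 't/π alt', 0.5)
```

```bash
python3 -m handwheel '[[-0.036,-0.029,0,0],[-0.036,-0.029,0,0],[-0.036,-0.029,0.1,0],[-0.036,-0.029,0.15,0],[-0.036,-0.029,0.165,0],[-0.036,-0.029,0.165,0],[-0.036,-0.029,0.165,0]]'
python3 - <<'E'
from h import *
print(plan(.4776,-.039,.029,0))
E
```

```text
time: 48.42
position: [0.479, -0.0371, 0.0562]
tool_rot: [0.706, 0.708, 0.001, 0.001]
ft_force: [1.6, 0.6, 2.3]
grip_width: 0.0539
grip_force: 25.0
(array([-0.006, -0.005,  0.091,  0.   ]), 't/π alt', -0.5)
```

```bash
python3 -m handwheel '[[-0.01,-0.005,-0.02,0],[-0.012,-0.005,-0.02,0],[-0.012,-0.005,0,0],[-0.012,-0.005,0,0],[-0.012,-0.005,0,0],[-0.012,-0.005,0,0]]'
```

```text
time: 48.92
position: [0.4769, -0.0425, 0.0563]
tool_rot: [0.707, 0.707, 0.001, 0.001]
ft_force: [0.7, 2.0, 6.2]
grip_width: 0.0541
grip_force: 25.0
```

Contact came higher than expected. I'm lifting clear and measuring the held brick and the seated ones from the side outlines.

```bash
python3 -m handwheel '[[0.012,0,-0.08,0],[0.012,0,-0.14,0],[0.012,0,-0.14,0],[0.012,0,-0.14,0],[0.012,0,-0.14,0]]'
python3 - <<'E'
from h import *
s=cam('side','s8.png'); P=tool()[0]
def bb(m): r,q=np.nonzero(m); return r.min(),r.max(),q.min(),q.max()
for r in vision.outline_of('side','filler1'):
    print(round(r['conf'],2),np.round(r['point']),bb(r['mask']),r['mask'].sum())
def pred(x,y,z,n):
    h=hull(s,x,y,0,(.054,.038,.038),z)[:,0]; print(n,h.min(0)[::-1].round(),h.max(0)[::-1].round())
pred(P[0],P[1]+.0016,P[2]-.0055,'held'); pred(.4773,-.1215,.023,'b1'); pred(.4776,-.0839,.023,'b2')
E
```

```text
time: 49.33
position: [0.4755, -0.0389, 0.0974]
tool_rot: [0.707, 0.707, -0.0, -0.0]
ft_force: [-0.7, -0.4, -0.9]
grip_width: 0.0541
grip_force: 25.0
0.85 [204. 276.] (np.int64(196), np.int64(212), np.int64(267), np.int64(285)) 293
0.78 [230. 279.] (np.int64(223), np.int64(234), np.int64(268), np.int64(287)) 220
0.67 [238. 277.] (np.int64(235), np.int64(244), np.int64(268), np.int64(287)) 186
0.44 [156. 299.] (np.int64(152), np.int64(164), np.int64(294), np.int64(307)) 165
held [198. 266.] [217. 286.]
b1 [235. 268.] [255. 288.]
b2 [226. 268.] [246. 288.]
```

```bash
python3 - <<'E'
from h import *
f=cv2.imread('pics/s8.png')[190:265,250:320]; cv2.imwrite('pics/s8c.png',cv2.resize(f,None,fx=8,fy=8,interpolation=cv2.INTER_CUBIC))
s=vision.camera('side')
for n,P in dict(b2top_front=[.4776,-.1029,.042],b2top_back=[.4776,-.0649,.042],b1top_back=[.4776,-.1025,.042],wall=[.4776,-.1405,.036],g3top=[.4776,-.0134,.046]).items(): 
    r,q=proj(s,P); print(n,round((r-190)*8),round((q-250)*8))
E
```

```text
b2top_front 361 223
b2top_back 295 222
b1top_back 361 223
wall 444 224
g3top 201 221
```

View pics/s8c.png

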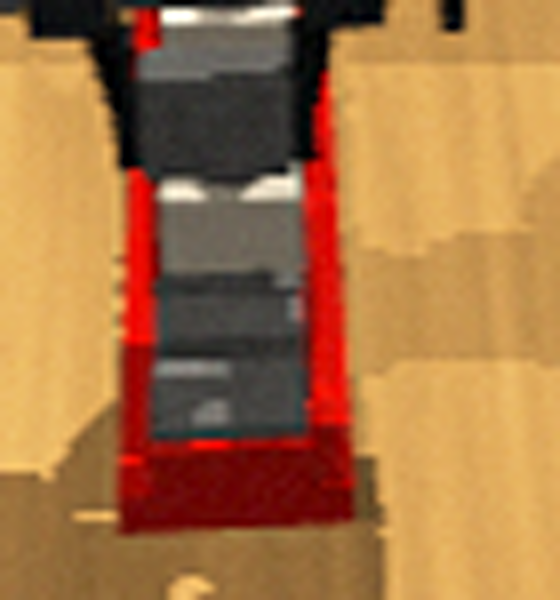

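Side crop: brick 1's top is at rows 360–440. Brick 2's top is at about 278–345, roughly 10 mm further +y than I assumed. The held brick's front face is at about 75–178. I'm checking these against predicted edges.

```bash
python3 - <<'E'
from h import *
s=vision.camera('side'); P=tool()[0]; print(P)
R=lambda p:round((proj(s,p)[0]-190)*8)
for dy in(0,.005,.01,.015):
  for dz in(-.0055,0,.005):
    x,y,z=P+[0,dy,dz]; print(dy,dz,'backtop',R([x,y+.019,z+.019]),'fronttop',R([x,y-.019,z+.019]),'frontbot',R([x,y-.019,z-.019]))
for y in(-.084,-.08,-.075,-.07): print('b2',y,R([.477,y+.019,.042]),R([.477,y-.019,.042]))
print('b1',[ (y,R([.477,y+.019,.042]),R([.477,y-.019,.042])) for y in(-.1215,-.119)])
# profile down the channel centre, side picture
f=cv2.imread('pics/s8.png')[190:265]; print('cols 274-281 mean grey, rows', [(190+i,int(v)) for i,v in enumerate(f[:58,272:284].mean((1,2)))])
E
```

```text
[ 0.47533912 -0.03891964  0.09706563]
0 -0.0055 backtop 68 fronttop 128 frontbot 215
0 0 backtop 55 fronttop 115 frontbot 203
0 0.005 backtop 43 fronttop 103 frontbot 192
0.005 -0.0055 backtop 60 fronttop 120 frontbot 207
0.005 0 backtop 47 fronttop 107 frontbot 195
0.005 0.005 backtop 36 fronttop 95 frontbot 183
0.01 -0.0055 backtop 52 fronttop 112 frontbot 199
0.01 0 backtop 40 fronttop 99 frontbot 186
0.01 0.005 backtop 28 fronttop 87 frontbot 175
0.015 -0.0055 backtop 45 fronttop 104 frontbot 191
0.015 0 backtop 32 fronttop 91 frontbot 178
0.015 0.005 backtop 21 fronttop 79 frontbot 167
b2 -0.084 295 362
b2 -0.08 288 354
b2 -0.075 280 345
b2 -0.07 271 337
b1 [(-0.1215, 361, 431), (-0.119, 356, 426)]
cols 274-281 mean grey, rows [(190, 38), (191, 181), (192, 192), (193, 107), (194, 98), (195, 104), (196, 101), (197, 101), (198, 104), (199, 73), (200, 54), (201, 49), (202, 48), (203, 50), (204, 48), (205, 47), (206, 50), (207, 48), (208, 48), (209, 50), (210, 48), (211, 45), (212, 80), (213, 147), (214, 175), (215, 107), (216, 99), (217, 99), (218, 100), (219, 101), (220, 101), (221, 99), (222, 101), (223, 99), (224, 58), (225, 52), (226, 50), (227, 67), (228, 67), (229, 69), (230, 69), (231, 68), (232, 50), (233, 45), (234, 44), (235, 94), (236, 98), (237, 67), (238, 66), (239, 68), (240, 78), (241, 85), (242, 87), (243, 60), (244, 47), (245, 71), (246, 45), (247, 39)]
```

Brick 2 sits about 9 mm off its grip centre, at y≈-0.075. The held brick therefore caught brick 2's edge and pitched. I'll set it flat on the table, slide brick 2 home, then grip the held one again.

```bash
python3 -m handwheel '[[0,0.41,0,0],[0,0.41,0,0],[0,0.41,0,0],[0,0.41,0,0],[0,0.41,0.1,0],[0,0.41,0.18,0],[0,0.41,0.21,0],[0,0.41,0.21,0],[0,0.41,0.21,0]]' && python3 -m handwheel '[[0,0,0,0],[0,0,0,0],[0,0,0,0],[0,0,0,0],[0,0,0,0],[0,0,-0.12,0],[0,0,-0.24,0],[0,0,-0.3,0]]' 80
python3 - <<'E'
from h import *
print(plan(.4776,-.075,.10,0),plan(.4776,-.075,.029,0))
E
```

```text
time: 50.28
position: [0.5984, -0.0389, 0.0344]
tool_rot: [0.707, 0.707, -0.0, -0.001]
ft_force: [1.2, -0.4, -0.1]
grip_width: 0.0538
grip_force: 25.0
time: 50.95
position: [0.6007, -0.0393, 0.1283]
tool_rot: [0.707, 0.707, 0.001, 0.002]
ft_force: [0.3, -0.2, 0.0]
grip_width: 0.0703
grip_force: 0.0
(array([-0.119, -0.411,  0.093,  0.   ]), 't/π alt', -0.5) (array([-0.118, -0.412,  0.329,  0.   ]), 't/π alt', -0.5)
```

```bash
python3 -m handwheel '[[-0.118,-0.411,0,0],[-0.118,-0.411,0,0],[-0.118,-0.411,0,0],[-0.118,-0.411,0,0],[-0.118,-0.411,0.1,0],[-0.118,-0.411,0.2,0],[-0.118,-0.411,0.3,0],[-0.118,-0.411,0.329,0],[-0.118,-0.411,0.329,0],[-0.118,-0.411,0.329,0]]' 85 && python3 -m handwheel '[[0,0,0,0],[0,0,0,0],[0,0,0,0],[0,0,0,0],[0,0,0,0],[0,0,0,0],[0,0,0,0],[0,0,0,0],[0,0,0,0]]' 40 20 && python3 -m handwheel '[[-0.01,0,0,0],[-0.02,0,0,0],[-0.025,0,0,0],[-0.025,0,0,0],[-0.025,0,0,0]]'
```

```text
time: 51.78
position: [0.4758, -0.0744, 0.0264]
tool_rot: [0.707, 0.707, -0.0, -0.0]
ft_force: [0.7, -0.4, -0.1]
grip_width: 0.0742
grip_force: 0.0
time: 52.53
position: [0.4767, -0.0747, 0.0267]
tool_rot: [0.707, 0.707, 0.001, 0.001]
ft_force: [1.7, -0.4, 5.4]
grip_width: 0.0539
grip_force: 20.0
time: 52.95
position: [0.4763, -0.0818, 0.0267]
tool_rot: [0.707, 0.707, 0.001, 0.001]
ft_force: [2.6, 2.9, 6.5]
grip_width: 0.0542
grip_force: 20.0
```

```bash
python3 -m handwheel '[[0,0,0,0],[0,0,0,0],[0,0,0,0],[0,0,0,0],[0,0,-0.12,0],[0,0,-0.24,0],[0,0,-0.36,0],[1,0.4,-0.4,0],[1,0.4,-0.4,0],[1,0.4,-0.4,0],[1,0.4,-0.4,0],[1,0.4,-0.4,0],[1,0.4,-0.4,0],[1,0.4,-0.4,0],[1,0.4,-0.4,0],[1,0.4,-0.4,0]]' 85
python3 - <<'E'
from h import *
t=cam('top','t9.png')
p=proj(t,[.6,-.039,.019]); (f,e),n=brick(t,p); print('held',np.round(f,3),e,n)
F=t['frame'].astype(int)
ys=np.arange(.02,-.155,-.002); out=[]
for y in ys:
    r,q=proj(t,[.4776-.012,y,.042]); r,q=int(round(r)),int(round(q)); v=F[r-1:r+2,q].mean(0); out.append('%.3f:%d,%d'%(y,v[0],v[1]))
print(' '.join(out))
print(plan(f[0],f[1],.025,f[2]))
E
```

```text
time: 54.28
position: [0.5975, 0.224, 0.1463]
tool_rot: [0.705, 0.709, 0.002, 0.0]
ft_force: [0.3, -0.9, 0.2]
grip_width: 0.0738
grip_force: 0.0
held [ 0.596 -0.04  -0.014] 0.15241057542768277 243
0.020:138,127 0.018:131,121 0.016:123,114 0.014:123,114 0.012:117,108 0.010:111,103 0.008:111,103 0.006:113,105 0.004:117,109 0.002:117,109 0.000:123,113 -0.002:130,120 -0.004:134,124 -0.006:134,124 -0.008:133,119 -0.010:126,94 -0.012:126,94 -0.014:124,56 -0.016:126,31 -0.018:126,26 -0.020:126,26 -0.022:125,24 -0.024:127,26 -0.026:127,26 -0.028:126,26 -0.030:126,26 -0.032:126,26 -0.034:126,25 -0.036:126,26 -0.038:126,26 -0.040:126,26 -0.042:126,26 -0.044:126,25 -0.046:126,25 -0.048:122,25 -0.050:103,25 -0.052:74,44 -0.054:74,44 -0.056:80,73 -0.058:94,90 -0.060:94,90 -0.062:98,95 -0.064:97,93 -0.066:97,93 -0.068:95,90 -0.070:97,92 -0.072:97,93 -0.074:97,93 -0.076:93,89 -0.078:85,81 -0.080:85,81 -0.082:76,72 -0.084:68,65 -0.086:65,62 -0.088:65,62 -0.090:62,58 -0.092:55,46 -0.094:55,46 -0.096:45,38 -0.098:49,46 -0.100:49,46 -0.102:60,58 -0.104:64,61 -0.106:66,63 -0.108:66,63 -0.110:65,62 -0.112:65,62 -0.114:65,62 -0.116:65,63 -0.118:66,63 -0.120:65,62 -0.122:65,62 -0.124:64,62 -0.126:63,61 -0.128:63,61 -0.130:64,60 -0.132:68,57 -0.134:68,57 -0.136:88,45 -0.138:109,36 -0.140:111,57 -0.142:111,57 -0.144:117,82 -0.146:123,92 -0.148:123,92 -0.150:123,93 -0.152:123,93 -0.154:123,93
(array([-0.87 , -0.005,  0.402,  0.003]), 't/π alt', -0.497)
```

```bash
python3 - <<'E'
from h import *
s=cam('side','s9.png')
a=cv2.resize(cv2.imread('pics/t9.png')[236:268,318:382],(790,395),interpolation=cv2.INTER_CUBIC)
b=cv2.resize(cv2.imread('pics/s9.png')[212:262,255:355],(400,200),interpolation=cv2.INTER_CUBIC)
b=cv2.resize(cv2.imread('pics/s9.png')[210:252,262:294],(150*1,197),interpolation=cv2.INTER_CUBIC)
b=cv2.resize(cv2.imread('pics/s9.png')[208:254,256:300],(568,594),interpolation=cv2.INTER_CUBIC)
a=cv2.resize(cv2.imread('pics/t9.png')[238:266,326:380],(428,222),interpolation=cv2.INTER_CUBIC)
a=cv2.rotate(a,cv2.ROTATE_90_COUNTERCLOCKWISE)
im=np.zeros((594,800,3),np.uint8); im[:,:568]=b; im[:a.shape[0],572:572+a.shape[1]]=a
cv2.imwrite('pics/c9.png',im)
E
```

```text
(no output)
```

View pics/c9.png

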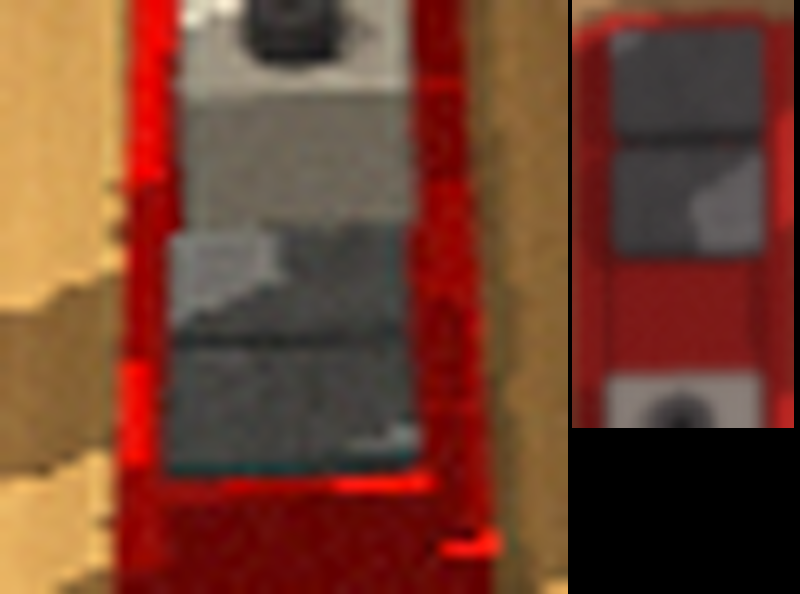

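Both bricks lie flat side by side (side crop rows 235–465). The free space before the next sound motor is only about 41 mm (red band, rows 258–370 in the right panel). I'll slide that motor about 9 mm in +y along the floor, without lifting it, to make room.

```bash
python3 -m handwheel '[[-0.723,-0.4,0,0],[-0.723,-0.4,0,0],[-0.723,-0.4,0,0],[-0.723,-0.4,0,0],[-0.723,-0.4,0,0],[-0.723,-0.4,0,0],[-0.723,-0.4,0,0],[-0.723,-0.4,0,0],[-0.723,-0.4,0.12,0],[-0.723,-0.4,0.24,0],[-0.723,-0.4,0.34,0],[-0.723,-0.4,0.38,0],[-0.723,-0.4,0.386,0],[-0.723,-0.4,0.386,0],[-0.723,-0.4,0.386,0]]' 85 && python3 -m handwheel '[[0,0,0,0],[0,0,0,0],[0,0,0,0],[0,0,0,0],[0,0,0,0],[0,0,0,0],[0,0,0,0],[0,0,0,0],[0,0,0,0]]' 40 20 && python3 -m handwheel '[[0.01,0,0,0],[0.02,0,0,0],[0.03,0,0,0],[0.03,0,0,0],[0.03,0,0,0]]'
```

```text
time: 55.63
position: [0.4762, 0.0014, 0.031]
tool_rot: [0.707, 0.708, 0.0, 0.0]
ft_force: [-0.1, 0.6, 0.4]
grip_width: 0.0741
grip_force: 0.0
time: 56.38
position: [0.4765, 0.001, 0.0313]
tool_rot: [0.707, 0.707, 0.001, 0.001]
ft_force: [0.3, 0.3, 5.4]
grip_width: 0.054
grip_force: 20.0
time: 56.8
position: [0.4768, 0.0096, 0.0313]
tool_rot: [0.707, 0.707, 0.001, 0.001]
ft_force: [0.3, -1.1, 5.3]
grip_width: 0.054
grip_force: 20.0
```

```bash
python3 -m handwheel '[[0,0,0,0],[0,0,0,0],[0,0,0,0],[0,0,0,0],[0,0,-0.12,0],[0,0,-0.24,0],[-0.165,0.397,-0.3,0],[-0.165,0.397,-0.3,0],[-0.165,0.397,-0.3,0],[-0.165,0.397,-0.3,0],[-0.165,0.397,-0.3,0],[-0.165,0.397,-0.2,0],[-0.165,0.397,-0.1,0],[-0.165,0.397,0,0],[-0.165,0.397,0.018,0],[-0.165,0.397,0.018,0],[-0.165,0.397,0.018,0]]' 85 && python3 -m handwheel '[[0,0,0,0],[0,0,0,0],[0,0,0,0],[0,0,0,0],[0,0,0,0],[0,0,0,0],[0,0,0,0],[0,0,0,0],[0,0,0,0]]' 40 25
python3 - <<'E'
from h import *
print(plan(.4776,-.036,.08,0))
E
```

```text
time: 58.22
position: [0.5938, -0.0388, 0.0252]
tool_rot: [0.707, 0.707, -0.0, -0.001]
ft_force: [0.8, 0.1, 0.4]
grip_width: 0.0739
grip_force: 0.0
time: 58.97
position: [0.5955, -0.0394, 0.0263]
tool_rot: [0.707, 0.707, 0.001, 0.001]
ft_force: [-0.8, 0.5, 6.9]
grip_width: 0.0537
grip_force: 25.0
(array([ 0.012, -0.393, -0.18 ,  0.   ]), 't/π alt', -0.5)
```

```bash
python3 -m handwheel '[[0,0,-0.12,0],[0,0,-0.24,0],[0.036,-0.393,-0.25,0],[0.036,-0.393,-0.25,0],[0.036,-0.393,-0.25,0],[0.036,-0.393,-0.25,0],[0.036,-0.393,-0.25,0],[0.036,-0.393,-0.17,0],[0.036,-0.393,-0.17,0],[0.036,-0.393,-0.17,0],[0.036,-0.393,-0.17,0]]'
python3 - <<'E'
from h import *
print(plan(.4776,-.0285,.0305,0))
E
```

```text
time: 59.88
position: [0.4779, -0.0288, 0.0762]
tool_rot: [0.707, 0.707, 0.0, 0.0]
ft_force: [0.5, -1.1, -0.2]
grip_width: 0.054
grip_force: 25.0
(array([ 0.001, -0.001,  0.152,  0.   ]), 't/π alt', -0.5)
```

```bash
python3 -m handwheel '[[0,0,0.03,0],[0,0,0.06,0],[0,0,0.08,0],[0,0,0.08,0],[0,0,0.08,0]]' && python3 -m handwheel '[[0,0,0.02,0],[0,0,0.035,0],[0,0,0.05,0],[0,0,0.06,0],[0,0,0.07,0],[0,0,0.07,0],[0,0,0.07,0]]'
```

```text
time: 60.3
position: [0.4764, -0.0284, 0.0514]
tool_rot: [0.707, 0.707, -0.0, -0.001]
ft_force: [0.1, -0.2, -0.7]
grip_width: 0.054
grip_force: 25.0
time: 60.88
position: [0.4767, -0.0285, 0.0309]
tool_rot: [0.707, 0.707, -0.0, -0.0]
ft_force: [0.0, -0.9, -0.1]
grip_width: 0.0538
grip_force: 25.0
```

It's in cleanly. I'm compacting the row toward the end wall.

```bash
python3 -m handwheel '[[-0.01,0,0.002,0],[-0.02,0,0.002,0],[-0.028,0,0.002,0],[-0.028,0,0.002,0],[-0.028,0,0.002,0]]' && python3 -m handwheel '[[-0.008,0,0,0],[-0.016,0,0,0],[-0.016,0,0,0],[-0.016,0,0,0]]'
```

```text
time: 61.3
position: [0.477, -0.0373, 0.0306]
tool_rot: [0.707, 0.707, 0.0, 0.0]
ft_force: [0.1, 0.4, 0.2]
grip_width: 0.0536
grip_force: 25.0
time: 61.63
position: [0.4769, -0.0419, 0.0305]
tool_rot: [0.707, 0.707, 0.0, 0.0]
ft_force: [-0.2, -0.0, -0.0]
grip_width: 0.0534
grip_force: 25.0
```

```bash
python3 -m handwheel '[[-0.008,0,0,0],[-0.012,0,0,0],[-0.012,0,0,0],[-0.012,0,0,0]]' && python3 -m handwheel '[[0,0,0,0],[0,0,0,0],[0,0,0,0],[0,0,0,0],[0,0,-0.12,0],[0,0,-0.24,0],[0,0,-0.3,0],[0.17,0,-0.3,0],[0.17,0,-0.3,0],[0.17,0,-0.3,0],[0.17,0,-0.15,0],[0.17,0,-0.05,0],[0.17,0,0,0],[0.17,0,0,0],[0.17,0,0,0]]' 85
```

```text
time: 61.97
position: [0.4768, -0.0451, 0.0304]
tool_rot: [0.707, 0.707, 0.0, -0.0]
ft_force: [0.6, 3.3, -0.2]
grip_width: 0.0539
grip_force: 25.0
time: 63.22
position: [0.4761, 0.0052, 0.0294]
tool_rot: [0.707, 0.707, -0.001, -0.001]
ft_force: [-0.1, -1.1, 0.2]
grip_width: 0.0744
grip_force: 0.0
```

I felt contact at -0.045, so the three bricks are tight. Next I grip the outer of the two sound motors and slide both against them.

```bash
python3 -m handwheel '[[0,0,-0.12,0],[0,0,-0.22,0],[0.155,0,-0.22,0],[0.155,0,-0.22,0],[0.155,0,-0.12,0],[0.155,0,-0.04,0],[0.155,0,0,0],[0.155,0,0,0],[0.155,0,0,0]]' 85 && python3 -m handwheel '[[0,0,0,0],[0,0,0,0],[0,0,0,0],[0,0,0,0],[0,0,0,0],[0,0,0,0],[0,0,0,0],[0,0,0,0],[0,0,0,0]]' 40 20 && python3 -m handwheel '[[-0.01,0,0,0],[-0.02,0,0,0],[-0.03,0,0,0],[-0.04,0,0,0],[-0.05,0,0,0],[-0.05,0,0,0],[-0.05,0,0,0]]'
```

```text
time: 63.97
position: [0.4767, 0.052, 0.0308]
tool_rot: [0.707, 0.707, -0.0, -0.0]
ft_force: [-0.8, -0.5, 0.1]
grip_width: 0.0743
grip_force: 0.0
time: 64.72
position: [0.4775, 0.052, 0.0313]
tool_rot: [0.707, 0.707, 0.001, 0.001]
ft_force: [-0.0, 0.2, 6.9]
grip_width: 0.054
grip_force: 20.0
time: 65.3
position: [0.4771, 0.0374, 0.0313]
tool_rot: [0.707, 0.707, 0.001, 0.0]
ft_force: [0.1, 1.3, 7.8]
grip_width: 0.0536
grip_force: 20.0
```

```bash
python3 -m handwheel '[[-0.01,0,0,0],[-0.02,0,0,0],[-0.02,0,0,0],[-0.02,0,0,0]]' && python3 -m handwheel '[[-0.005,0,0,0],[-0.008,0,0,0],[-0.008,0,0,0],[-0.008,0,0,0]]'
```

```text
time: 65.63
position: [0.4771, 0.0322, 0.0313]
tool_rot: [0.707, 0.707, 0.001, 0.0]
ft_force: [0.4, 6.9, 7.3]
grip_width: 0.0541
grip_force: 20.0
time: 65.97
position: [0.477, 0.032, 0.0312]
tool_rot: [0.708, 0.706, 0.002, -0.001]
ft_force: [2.3, 18.0, 7.3]
grip_width: 0.0538
grip_force: 20.0
```

The row is compact, with a solid 18 N contact at 0.032. I'm releasing and fetching the last brick.

```bash
python3 -m handwheel '[[0.003,0,0,0],[0.003,0,0,0],[0.003,0,0,0],[0.003,0,0,0],[0.003,0,-0.12,0],[0.003,0,-0.24,0],[0.003,0,-0.35,0],[0.003,0,-0.35,0],[0.003,0,-0.35,0]]' 85
python3 - <<'E'
from h import *
t=cam('top')
for r in vision.look_for('top','filler1'):
    p=r['point']
    if p[1]<250 and grey(t,p).sum()>100:
        (f,e),n=brick(t,p); print(np.round(p),np.round(f,3),round(e,2),n,plan(f[0],f[1],.025,f[2]))
E
```

```text
time: 66.72
position: [0.4781, 0.029, 0.137]
tool_rot: [0.707, 0.707, 0.001, 0.002]
ft_force: [-0.4, 0.5, -1.0]
grip_width: 0.0741
grip_force: 0.0
[258. 207.] [0.458 0.339 1.325] 0.17 270 (array([ 1.031, -0.059,  0.367, -0.211]), 't/π alt', 0.289)
```

```bash
python3 -m handwheel '[[0.98,-0.06,0,-0.211],[0.98,-0.06,0,-0.211],[0.98,-0.06,0,-0.211],[0.98,-0.06,0,-0.211],[0.98,-0.06,0,-0.211],[0.98,-0.06,0,-0.211],[0.98,-0.06,0,-0.211],[0.98,-0.06,0,-0.211],[0.98,-0.06,0,-0.211],[0.98,-0.06,0,-0.211],[0.98,-0.06,0,-0.211],[0.98,-0.06,0,-0.211],[0.98,-0.06,0,-0.211]]' 85
python3 - <<'E'
from h import *
print(plan(.458,.339,.025,1.335))
E
```

```text
time: 67.9
position: [0.4576, 0.3231, 0.1337]
tool_rot: [0.123, 0.992, -0.001, -0.002]
ft_force: [0.3, -0.1, 0.7]
grip_width: 0.0738
grip_force: 0.0
(array([ 0.011,  0.052,  0.362, -0.002]), 't/π alt', 0.498)
```

```bash
python3 -m handwheel '[[0.011,0.052,0.1,0],[0.011,0.052,0.2,0],[0.011,0.052,0.3,0],[0.011,0.052,0.35,0],[0.011,0.052,0.36,0],[0.011,0.052,0.36,0],[0.011,0.052,0.36,0]]' && python3 -m handwheel '[[0,0,0,0],[0,0,0,0],[0,0,0,0],[0,0,0,0],[0,0,0,0],[0,0,0,0],[0,0,0,0],[0,0,0,0],[0,0,0,0]]' 40 25
python3 - <<'E'
from h import *
print(plan(.4776,.08,.1,0))
E
```

```text
time: 68.48
position: [0.4596, 0.3396, 0.0277]
tool_rot: [0.122, 0.992, 0.0, 0.0]
ft_force: [0.1, -0.9, -0.8]
grip_width: 0.0742
grip_force: 0.0
time: 69.23
position: [0.4597, 0.3399, 0.0284]
tool_rot: [0.122, 0.993, 0.0, 0.001]
ft_force: [0.2, -0.3, 6.5]
grip_width: 0.0542
grip_force: 24.8
(array([-0.268, -0.826, -0.239,  0.211]), 't/π alt', -0.289)
```

```bash
python3 -m handwheel '[[0,0,-0.12,0],[0,0,-0.24,0],[-0.268,-0.826,-0.3,0.211],[-0.268,-0.826,-0.3,0.211],[-0.268,-0.826,-0.3,0.211],[-0.268,-0.826,-0.3,0.211],[-0.268,-0.826,-0.3,0.211],[-0.268,-0.826,-0.3,0.211],[-0.268,-0.826,-0.3,0.211],[-0.268,-0.826,-0.3,0.211],[-0.268,-0.826,-0.3,0.211],[-0.268,-0.826,-0.3,0.211],[-0.268,-0.826,-0.3,0.211],[-0.268,-0.826,-0.3,0.211],[-0.268,-0.826,-0.3,0.211],[-0.268,-0.826,-0.3,0.211]]'
python3 - <<'E'
from h import *
print(plan(.4773,.08,.08,0),plan(.4773,.08,.034,0))
E
```

```text
time: 70.57
position: [0.4771, 0.0797, 0.1174]
tool_rot: [0.706, 0.708, -0.0, -0.0]
ft_force: [-0.7, -0.7, -1.5]
grip_width: 0.0537
grip_force: 24.8
(array([0.001, 0.001, 0.125, 0.   ]), 't/π alt', -0.5) (array([0.001, 0.001, 0.278, 0.   ]), 't/π alt', -0.5)
```

```bash
python3 -m handwheel '[[0,0,0.06,0],[0,0,0.12,0],[0,0,0.16,0],[0,0,0.19,0],[0,0,0.2,0],[0,0,0.2,0],[0,0,0.2,0]]' && python3 -m handwheel '[[0,0,0.015,0],[0,0,0.03,0],[0,0,0.045,0],[0,0,0.06,0],[0,0,0.07,0],[0,0,0.08,0],[0,0,0.08,0],[0,0,0.08,0]]'
```

```text
time: 71.15
position: [0.4775, 0.0797, 0.0576]
tool_rot: [0.707, 0.708, 0.0, 0.0]
ft_force: [-0.8, -0.2, -0.3]
grip_width: 0.0539
grip_force: 24.8
time: 71.82
position: [0.4771, 0.0797, 0.0332]
tool_rot: [0.707, 0.707, -0.0, -0.0]
ft_force: [0.2, -0.0, 0.4]
grip_width: 0.0539
grip_force: 24.8
```

```bash
python3 -m handwheel '[[-0.01,0,0.002,0],[-0.02,0,0.002,0],[-0.026,0,0.002,0],[-0.026,0,0.002,0],[-0.026,0,0.002,0]]' && python3 -m handwheel '[[-0.008,0,0,0],[-0.016,0,0,0],[-0.016,0,0,0],[-0.016,0,0,0]]'
```

```text
time: 72.23
position: [0.4766, 0.0744, 0.033]
tool_rot: [0.707, 0.707, 0.001, -0.001]
ft_force: [1.6, 14.7, -0.5]
grip_width: 0.054
grip_force: 25.0
time: 72.57
position: [0.4764, 0.0727, 0.033]
tool_rot: [0.709, 0.705, 0.003, -0.003]
ft_force: [2.3, 30.9, -0.0]
grip_width: 0.054
grip_force: 25.0
```

Full contact. I'm releasing, stepping over to the stop and gripping it across its 54 mm, after checking the row numerically.

```bash
python3 -m handwheel '[[0.008,0,0,0],[0.008,0,0,0],[0.008,0,0,0],[0.008,0,0,0],[0.008,0,-0.12,0],[0.008,0,-0.24,0],[0.008,0,-0.36,0],[0.5,0.2,-0.4,0],[1,0.3,-0.4,0],[1,0.3,-0.4,0],[1,0.3,-0.4,0],[1,0.3,-0.4,0],[1,0.3,-0.4,0],[1,0.3,-0.4,0],[1,0.3,-0.4,0]]' 85
python3 - <<'E'
from h import *
t=cam('top'); F=t['frame'].astype(int); out=[]
for y in np.arange(.215,-.155,-.003):
    r,q=proj(t,[.4776-.015,y,.042]); r,q=int(round(r)),int(round(q)); v=F[r-1:r+2,q].mean(0); out.append('%d:%d,%d'%(round(y*1000),v[0],v[1]))
print(' '.join(out))
def bb(m): r,q=np.nonzero(m); return r.min(),r.max(),q.min(),q.max()
for l in('filler1','good1','stop_mid','bad1'):
    print(l,[(round(r['conf'],2),np.round(r['point']).tolist(),np.round(ray(t,r['point'],.044),3)[:2].tolist()) for r in vision.look_for('top',l)])
s=cam('side'); print([(round(r['conf'],2),np.round(r['point']).tolist(),bb(r['mask'])) for r in vision.outline_of('side','filler1')])
E
```

```text
time: 73.82
position: [0.5686, 0.3712, 0.1532]
tool_rot: [0.706, 0.708, 0.002, 0.0]
ft_force: [1.3, -0.2, 0.4]
grip_width: 0.074
grip_force: 0.0
215:109,75 212:116,53 209:121,32 206:122,25 203:123,25 200:123,24 197:123,24 194:123,25 191:123,25 188:123,25 185:119,27 182:121,103 179:109,102 176:82,79 173:91,88 170:116,111 167:122,117 164:107,102 161:85,81 158:100,96 155:113,108 152:97,92 149:96,90 146:121,111 143:132,121 140:132,121 137:129,119 134:124,115 131:121,112 128:125,115 125:130,120 122:132,122 119:133,123 116:133,123 113:126,113 110:110,81 107:116,44 104:123,27 101:125,25 98:125,25 95:111,32 92:83,49 89:67,60 86:65,62 83:64,61 80:64,62 77:63,61 74:63,61 71:64,61 68:64,61 65:63,60 62:62,59 59:63,60 56:63,60 53:81,76 50:118,110 47:133,123 44:130,120 41:125,115 38:118,109 35:116,107 32:121,112 29:127,117 26:131,122 23:133,123 20:133,124 17:132,122 14:130,120 11:132,122 8:139,128 5:153,142 2:170,157 -1:171,158 -4:167,155 -7:157,145 -10:154,142 -13:159,146 -16:166,153 -19:153,141 -22:115,107 -25:98,93 -28:101,96 -31:101,96 -34:100,95 -37:98,93 -40:98,94 -43:98,94 -46:99,95 -49:96,
[... 797 characters left out ...]
 [0.532, -0.369]), (0.53, [252.0, 456.0], [0.475, -0.365]), (0.53, [271.0, 456.0], [0.42, -0.36])]
[(0.7, [159.0, 298.0], (np.int64(152), np.int64(165), np.int64(293), np.int64(308))), (0.68, [239.0, 278.0], (np.int64(235), np.int64(244), np.int64(268), np.int64(287))), (0.63, [149.0, 291.0], (np.int64(142), np.int64(152), np.int64(286), np.int64(299))), (0.62, [230.0, 280.0], (np.int64(225), np.int64(234), np.int64(268), np.int64(287))), (0.54, [220.0, 276.0], (np.int64(218), np.int64(227), np.int64(268), np.int64(286))), (0.53, [280.0, 382.0], (np.int64(258), np.int64(304), np.int64(358), np.int64(409))), (0.47, [197.0, 275.0], (np.int64(198), np.int64(202), np.int64(269), np.int64(285)))]
```

Numerically the row is tight: bricks at -0.117, -0.079, -0.040 and 0.073, sound motors at -0.002, 0.034 and 0.130. All three broken motors are in the crate. Next is the stop.

```bash
python3 -m handwheel '[[-0.68,-0.31,0,0],[-0.68,-0.31,0,0],[-0.68,-0.31,0,0],[-0.68,-0.31,0,0],[-0.68,-0.31,0,0],[-0.68,-0.31,0,0],[-0.68,-0.31,0,0],[-0.68,-0.31,0,0],[-0.68,-0.31,0,0]]' 85
python3 - <<'E'
from h import *
print(plan(.477,.164,.030,0))
E
```

```text
time: 74.92
position: [0.4752, 0.163, 0.1533]
tool_rot: [0.707, 0.707, 0.001, 0.0]
ft_force: [0.4, -0.6, 1.1]
grip_width: 0.0743
grip_force: 0.0
(array([ 0.003,  0.005,  0.411, -0.   ]), 't/π alt', 0.5)
```

```bash
python3 -m handwheel '[[0.003,0.005,0.1,0],[0.003,0.005,0.2,0],[0.003,0.005,0.3,0],[0.003,0.005,0.38,0],[0.003,0.005,0.408,0],[0.003,0.005,0.408,0],[0.003,0.005,0.408,0]]' && python3 -m handwheel '[[0,0,0,0],[0,0,0,0],[0,0,0,0],[0,0,0,0],[0,0,0,0],[0,0,0,0],[0,0,0,0],[0,0,0,0],[0,0,0,0]]' 40 20 && python3 -m handwheel '[[-0.01,0,0,0],[-0.02,0,0,0],[-0.03,0,0,0],[-0.04,0,0,0],[-0.05,0,0,0],[-0.06,0,0,0],[-0.06,0,0,0],[-0.06,0,0,0]]'
```

```text
time: 75.5
position: [0.4763, 0.1647, 0.0305]
tool_rot: [0.707, 0.708, 0.0, 0.0]
ft_force: [-0.4, -0.6, -0.7]
grip_width: 0.0741
grip_force: 0.0
time: 76.25
position: [0.4783, 0.1642, 0.0315]
tool_rot: [0.707, 0.707, 0.002, 0.002]
ft_force: [5.0, 0.8, 5.9]
grip_width: 0.0538
grip_force: 20.0
time: 76.92
position: [0.4783, 0.1459, 0.0315]
tool_rot: [0.707, 0.707, 0.002, 0.002]
ft_force: [3.9, 0.5, 6.4]
grip_width: 0.0539
grip_force: 20.0
```

```bash
python3 -m handwheel '[[-0.006,0,0,0],[-0.012,0,0,0],[-0.014,0,0,0],[-0.014,0,0,0],[-0.014,0,0,0]]' && python3 -m handwheel '[[-0.004,0,0,0],[-0.008,0,0,0],[-0.008,0,0,0],[-0.008,0,0,0]]'
```

```text
time: 77.33
position: [0.4783, 0.1433, 0.0315]
tool_rot: [0.707, 0.707, 0.003, 0.001]
ft_force: [4.0, 7.2, 5.5]
grip_width: 0.0538
grip_force: 20.0
time: 77.67
position: [0.4784, 0.143, 0.0315]
tool_rot: [0.708, 0.706, 0.004, 0.001]
ft_force: [4.7, 18.0, 5.5]
grip_width: 0.0537
grip_force: 20.0
```

It met hard resistance after about 21–22 mm of travel, so the stop is home. I'm releasing it, withdrawing and verifying.

```bash
python3 -m handwheel '[[0,0,0,0],[0,0,0,0],[0,0,0,0],[0,0,0,0],[0,0,0,0],[0,0,-0.12,0],[0,0,-0.24,0],[0,0,-0.4,0],[0.6,0,-0.5,0],[1,0,-0.5,0],[1,0,-0.5,0],[1,0,-0.5,0],[1,0,-0.5,0],[1,0,-0.5,0],[1,0,-0.5,0],[1,0,-0.5,0],[1,0,-0.5,0]]' 85
python3 - <<'E'
from h import *
t=cam('top','tf.png'); F=t['frame'].astype(int); out=[]
for y in np.arange(.2,-.14,-.004):
    r,q=proj(t,[.4776-.015,y,.042]); r,q=int(round(r)),int(round(q)); v=F[r-1:r+2,q].mean(0); out.append('%d:%d,%d'%(round(y*1000),v[0],v[1]))
print(' '.join(out))
for l,z in(('filler1',.04),('good1',.046),('stop_mid',.044),('bad1',.046),('phone',.01),('wheel',.026),('screwdriver',.01)):
    print(l,[(round(r['conf'],2),np.round(ray(t,r['point'],z),3)[:2].tolist()) for r in vision.look_for('top',l)])
E
```

```text
time: 79.08
position: [0.4748, 0.4421, 0.1802]
tool_rot: [0.706, 0.709, 0.0, -0.0]
ft_force: [-0.3, -0.4, 0.4]
grip_width: 0.0741
grip_force: 0.0
200:181,36 196:181,36 192:181,35 188:180,35 184:180,36 180:180,36 176:181,36 172:180,36 168:180,37 164:181,70 160:181,128 156:131,123 152:114,109 148:181,172 144:173,164 140:118,113 136:155,147 132:161,152 128:193,179 124:194,179 120:188,173 116:179,165 112:171,158 108:164,151 104:155,144 100:168,156 96:169,158 92:97,92 88:96,91 84:97,92 80:94,90 76:94,90 72:95,91 68:94,90 64:91,88 60:93,89 56:94,88 52:171,158 48:192,177 44:189,175 40:181,167 36:170,156 32:166,153 28:165,153 24:152,140 20:157,145 16:188,175 12:192,179 8:193,179 4:178,165 0:168,155 -4:160,148 -8:151,139 -12:148,136 -16:160,147 -20:147,135 -24:95,90 -28:96,92 -32:95,90 -36:94,89 -40:94,89 -44:95,90 -48:93,89 -52:92,88 -56:89,85 -60:80,77 -64:94,90 -68:93,89 -72:90,86 -76:92,87 -80:91,87 -84:89,85 -88:90,86 -92:90,85 -96:84,80 -100:80,76 -104:96,91 -108:96,92 -112:94,89 -116:94,90 -120:95,90 -124:93,89 -128:92,88 -132:94,84 -136:110,60
filler1 [(0.78, [0.47, -0.05]), (0.74, [0.537, 0.467]), (0.73, [0.475, -0.082]), (0.72, [0.475, 0.075]), (0.59, [0.558, 0.379]), (0.26, [0.474, 0.04])]
good1 [(0.83, [0.469, 0.034]), (0.58, [0.474, 0.116])]
stop_mid [(0.73, [0.474, 0.153])]
bad1 [(0.82, [0.532, -0.367]), (0.75, [0.474, -0.357]), (0.55, [0.419, -0.371]), (0.17, [0.472, 0.032])]
phone [(0.8, [0.745, -0.251]), (0.49, [0.536, -0.389])]
wheel [(0.56, [0.734, 0.225])]
screwdriver [(0.73, [0.832, 0.03])]
```

The row is continuous, the stop's back edge moved from about 0.182 to 0.161, and the phone, wheel and screwdriver are where they were. Handing in.

```bash
python3 -m handwheel '[[0,0,0,0],[0,0,0,0],[0,0,0,0]]'; python3 -c "
from rig import job
print(job.hand_in())"
```

```text
time: 79.73
position: [0.4756, 0.4391, 0.1805]
tool_rot: [0.707, 0.707, 0.0, 0.0]
ft_force: [0.2, 1.4, -0.4]
grip_width: 0.074
grip_force: 0.0
the job is handed in; nothing more can be done
None
```

I handed the job in at about 80 s with the three broken motors in the crate, the three sound motors and four foam bricks filling the row, and the stop slid home (about 21 mm of travel, then a hard stop); the hand-in returned no verdict.

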